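Load a stage plate in the tilted stand and stamp it

ROBOT

A 6-joint arm with a two-finger parallel gripper is mounted at the origin on the work surface. World frame = base frame: x ahead of the robot, y to its left, z up, the work surface at z = 0. Lengths are in m, angles in rad, forces in N, time in s.
With the tool pointing down it reaches from about 0.25 to 0.8 m from the base axis. Payload 8.5 kg.
Tool frame: the origin (TCP) lies between the finger pads; the fingertips stand 14 mm ahead of it and the grasp point (between the pads) lies 5 mm behind it; z points along the fingers, y is the line along which they close (so a half turn about z gives the same grasp; the last joint's range is limited). The gripper opens to 85 mm and grips with 20 to 120 N. Pads are 22 mm wide; open, the fingers measure 114 mm over their backs; the gripper's body (76 mm by 85 mm) begins 54 mm behind the grasp point. The pads swing forward as they close: fully open they stand 13 mm farther back than shut.
Start: joints at [-1.14, 0.238, -0.013, 1.319, 0, 1.571], TCP at [0.219, -0.477, 0.212] pointing down, gripper open.
Joint ranges: [-2.66, 2.66], [-1.03, 1.9], [-1.14, 1.46], [-1.82, 2.27], [-1.45, 1.34], [-3.14, 3.14]. Speed limits (rad/s): [2.22, 2.22, 2.79, 3.14, 3.14, 3.14].

INTERFACE

Orientations are given as a unit quaternion [w, x, y, z].
In Python, from plant import r gives the robot as it stands.
- The arm moves only by the tool servo_tool, never from a script. Its argument "moves" is a list of rows, each a list of 3 entries, a list of its own where there are three numbers: the turn, a rotation vector about the tool's x, y, z in units of 8 degrees (1.0 is 8 degrees), then the shift along the tool's x, y, z in units of 30 mm (1.0 is 30 mm), then the gripper command: -1 is shut, 1 is fully open, values between are in proportion. In form: [[[wx, wy, wz], [dx, dy, dz], jaw], ...]. A call has exactly 8 rows; each row shifts and turns the commanded pose from where the row before left it, along the tool's axes as they then stand; what a row does not reach is not made up. A row lasts 1/10 s, in which the tool goes at most 50 mm and 8.59 degrees, less where a joint would pass 70% of its speed; a pose out of reach is approached as far as the arm can. A call is refused whole if a number of a shift passes 1 or a number of a turn 1, either way. A call with a gripper value outside its range is refused whole. The fingers move at their own pace and stop on an object; the grip force is fixed at half the most. Time passes only in rows, so rows that do not move let the fingers close, or fill a call up. It gives the time, the measured TCP pose, the force, the opening and the grip force at its end, in the units of the state.
- r.read_state(): the state, without advancing time (a new reading comes with each control period).
- r.snapshot(name): name is "side" or "top" or "wrist"; returns the picture (480x640x3 uint8, red, green, blue); there is no depth.
- r.camera_params(name): a dict with "K" (3x3 intrinsics, pixels), "R" (3x3) and "t" (3): a world point X has camera coordinates R X + t. Camera axes: x right, y down, z forward; pixel columns grow to the right and rows downward; lengths in m; the calibration is good to about 2 mm. The wrist camera is an equidistant fisheye: a pixel r from the principal point sees the ray r / f radians off the axis. A picture is of the moment at which its call begins: read the wrist's pose just before it. camera_params takes no time and is no camera call; for the wrist camera it gives the pose at the moment of the call.
- r.finish_job(): hands the job in; it is judged then, once.
The state is a dict: "clock": time; "qpos": joint angles; "joint_velocities": joint speeds; "joint_torque": joint torques, N m; "tcp_pos": TCP position; "eef_rot": TCP orientation; "force": force on the tool from outside, world axes, zero at the start; "torque": the same for the moment, N m; "grip_width": opening from 0.0 (shut) to 1.0 (fully open); "gripper_force": force on a finger pad.
Only numpy, scipy, OpenCV 4.12 (cv2) and the standard library are available. Lean on these libraries where they do the work, as an engineer would, in place of code of your own. Each camera call takes 0.05 s, during which the arm holds its last target. There are 200 camera calls.

TASK

Put the aluminium stage plate into the sloping marking stand: its plain edge, the one far from the grip rib, tucked under the overhanging lip at the low end and the plate lying flat in its pocket, and let go of it. Then take the hand stamp and press it squarely onto the ring marked on the plate, until its spring foot has gone in by more than half its travel; hold the press for about half a second and lift it straight off without sliding. Stand the stamp upright in its round rest again and leave the other things where they are.

Things in the scene. Friction and masses are not known exactly. Their poses are not given: they have to be found in the camera images.
- bed: Pocket of the fixed dark steel stand. Origin: centre of its floor, 70 mm above the table; x up the slope, roughly towards the robot; y across, z square out of the floor. Floor slopes 25 degrees, low end (with the lip) away from the robot. Pocket 136 (x) x 96 mm (y): 6 mm longer and wider than the plate. Side walls 8 mm thick, 7 high; rim at the upper end 10 mm thick, 4 high. Lip at the low end: see lip.
- lip (a point): Middle of the free edge of the overhanging lip, on its underside; bed's axes. It lies at x = -54 mm, 11 mm above the pocket floor. The lip is bright steel, 5 mm thick and overhangs 14 mm, back to the foot wall that ends the pocket at x = -68 mm.
- plate: Loose aluminium plate, 130 (x) x 90 (y) x 5 mm, about 0.22 kg, flat on the table left or right of the stand. Origin: centre of its underside; z out of its top. A grip rib stands on it, running across: 12 mm thick (x), 60 long (y), 30 high above the plate's top, its middle at x = +30 mm. The plain -x edge goes under the lip, so that the rib is in the upper half.
- plate_under (a point): Centre of the plate's underside, with the plate's axes. When seated it lies within a few mm of the origin of bed, axes parallel to bed's.
- plate_grip (a point): Centre of the plate's grip rib, 20 mm above the plate's underside and 30 mm towards +x from the plate's centre; the plate's axes.
- plate_mark (a point): Centre of the dark ring (40 mm across) drawn on the plate's top face, 25 mm towards -x from the plate's centre; the plate's axes.
- stamp: Hand stamp, 102 mm tall, about 0.25 kg: black square handle 28 x 28 mm from 32 to 100 mm above the stamp's underside, steel collar 38 mm across (26 to 34 mm up), and a steel foot 34 mm across that slides up towards the handle against a spring. Origin: centre of the foot's underside when the spring is out; z up along the handle. Starts upright in its rest.
- stamp_grip (a point): Centre of the stamp's handle, 70 mm above the stamp's underside (spring out); the stamp's axes, x and y square to the handle's sides.
- stamp_face (a point): Centre of the flat underside of the stamp's foot; the stamp's axes.
- stamp_foot (a joint): How far the stamp's foot has been pushed in, m: 0 out, 0.012 fully in. The spring takes 3 N to start and 10 N fully in.
- rest: Round grey dish fixed to the table, 80 mm across, in which the stamp stands. Origin: centre of its underside. Inner floor 5 mm above the table, rim 10 mm above the table, 70 mm across inside.
- dishes_mid (a point): Bystander: centre of a stack of three clear lidded dishes, 94 mm across, 43 mm tall.
- bottle_mid (a point): Bystander: centre of an amber bottle, 60 mm across, 120 mm tall.
- tipbox_mid (a point): Bystander: centre of a white and grey pipette tip box, 80 x 120 x 62 mm.

How it is judged:
By the outcome, as a careful person would: the job done as asked, in the order asked, and still so for the second after the job is handed in, with the robot touching nothing.
It also fails if it takes over 64 s, if anything falls off the work surface, if the arm or the gripper's body presses on something with over 40 N, if the wrist force passes 120 N, or if a joint passes its speed limit or range.

## Working session

There is one attempt and no reset: what is moved stays moved. The work goes in short steps, Python scripts to look and compute and a tool call to move; the robot and the scene stay as the last step left them, time stands still between calls to the robot, and variables do not carry over. Pictures are saved under pics/ and viewed, at most 10 in all, crops included, and the job is handed in when it is done.

Besides the shell and the picture viewer there is one more tool, called after "Call:" by a JSON object that holds its "op" and its "data". servo_tool: Moves the arm, as the interface text tells. Its arguments: {"type":"object","properties":{"moves":{"type":"array"}},"required":["moves"]}

```bash
mkdir -p pics; ls; python3 - <<'E'
from plant import r
import cv2,numpy as np
s=r.read_state();print({k:np.round(v,3) for k,v in s.items()})
for n in("side","top"):
    c=r.camera_params(n);print(n,np.round(c["K"],1).tolist(),np.round(c["R"],3).tolist(),np.round(c["t"],3))
    cv2.imwrite(f"pics/{n}0.png",r.snapshot(n)[:,:,::-1])
E
```

```text
pics
{'clock': np.float64(0.0), 'qpos': array([-1.14 ,  0.239, -0.014,  1.319, -0.   ,  1.571]), 'joint_velocities': array([-0.001, -0.   ,  0.   ,  0.002, -0.   , -0.   ]), 'joint_torque': array([ 1.0000e-03, -5.3879e+01,  3.4644e+01,  1.8000e-02,  0.0000e+00,
        0.0000e+00]), 'tcp_pos': array([ 0.219, -0.477,  0.212]), 'eef_rot': array([-0.001,  0.977,  0.214, -0.   ]), 'force': array([ 0.359,  0.076, -0.294]), 'torque': array([-0.011,  0.009,  0.065]), 'gripper_force': np.float64(0.0), 'grip_width': np.float64(1.002)}
side [[563.3, 0.0, 329.7], [0.0, 563.3, 239.4], [0.0, 0.0, 1.0]] [[-0.827, -0.562, 0.002], [-0.355, 0.519, -0.778], [0.436, -0.644, -0.628]] [0.514 0.288 0.876]
top [[539.2, 0.0, 319.0], [0.0, 539.2, 238.6], [0.0, 0.0, 1.0]] [[0.042, -0.999, -0.001], [-0.977, -0.041, -0.21], [0.209, 0.01, -0.978]] [-0.021  0.618  0.941]
```

View pics/top0.png

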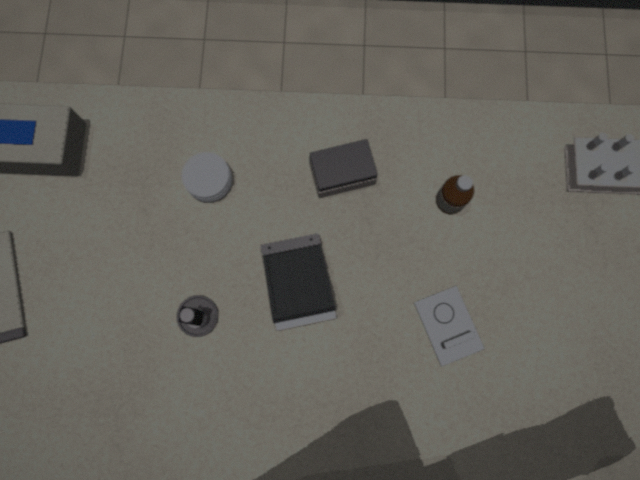

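View pics/side0.png

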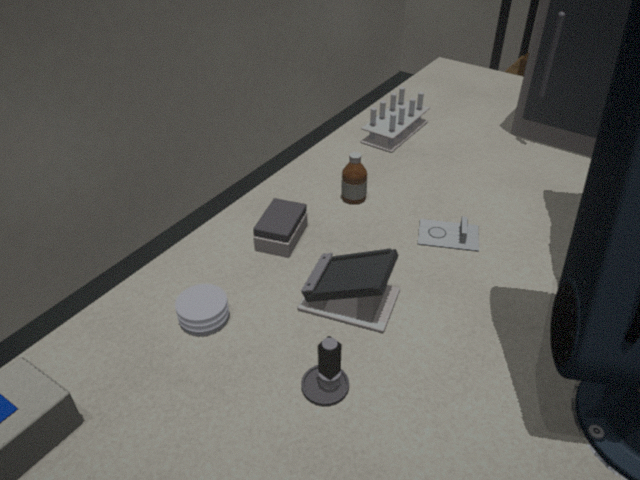

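The top view shows the plate around (450,326) with its ring at (444,313), the stand at (300,280) with its lip at (292,243), and the stamp's rest at (198,316). In the side view the plate is at (448,235), the stand at (350,280) and the stamp at (328,370).

```bash
cat > h.py <<'E'
from plant import r
import cv2,numpy as np
from scipy.spatial.transform import Rotation as Ro
def ray(n,uv,c=None):
    c=c or r.camera_params(n);K,R,t=map(np.array,(c["K"],c["R"],c["t"]))
    x=(uv[0]-K[0,2])/K[0,0];y=(uv[1]-K[1,2])/K[1,1]
    if n=="wrist":
        th=np.hypot(x,y);d=np.array([x/th*np.sin(th),y/th*np.sin(th),np.cos(th)])
    else: d=np.array([x,y,1.])
    return -R.T@t,R.T@d
def onz(n,uv,z,c=None):
    o,d=ray(n,uv,c);return o+d*(z-o[2])/d[2]
def proj(n,X,c=None):
    c=c or r.camera_params(n);K,R,t=map(np.array,(c["K"],c["R"],c["t"]))
    p=R@np.array(X)+t
    if n=="wrist":
        rr=np.hypot(p[0],p[1]);th=np.arctan2(rr,p[2]);q=p[:2]/rr*th
    else: q=p[:2]/p[2]
    return q*[K[0,0],K[1,1]]+K[:2,2]
def tcp():
    s=r.read_state();q=s["eef_rot"];return np.array(s["tcp_pos"]),Ro.from_quat([q[1],q[2],q[3],q[0]]),s
E
python3 - <<'E'
from h import *
im=cv2.imread("pics/top0.png");g=cv2.cvtColor(im,cv2.COLOR_BGR2GRAY)
sat=cv2.cvtColor(im,cv2.COLOR_BGR2HSV)[:,:,1]
print("table",im[350,380],"plate",im[300,430],"lip",im[243,300],"floor",im[285,300],"rest",im[330,205])
def big(m,x0,y0,x1,y1):
    k=np.zeros_like(m);k[y0:y1,x0:x1]=m[y0:y1,x0:x1]
    cs,_=cv2.findContours(k,cv2.RETR_EXTERNAL,cv2.CHAIN_APPROX_NONE);return max(cs,key=cv2.contourArea)
d=im.astype(int)
m=((d[:,:,2]-d[:,:,0])<12).astype(np.uint8)*255
m=cv2.morphologyEx(m,cv2.MORPH_CLOSE,np.ones((3,3)))
c=big(m,400,275,500,375);b=cv2.minAreaRect(c);print("plate",b)
P=[onz("top",p,.005) for p in cv2.boxPoints(b)];print(np.round(P,4),[np.linalg.norm(P[i]-P[i-1]).round(4) for i in range(4)])
f=(g<70).astype(np.uint8)*255
c=big(f,250,230,350,335);b=cv2.minAreaRect(c);print("floor",b,cv2.boxPoints(b).round(1).tolist(), cv2.approxPolyDP(c,5,True)[:,0].tolist())
c=big((g<115).astype(np.uint8)*255,165,285,230,345);b=cv2.minEnclosingCircle(c);print("rest",b,onz("top",b[0],.008))
cv2.imwrite("pics/crop1.png",cv2.resize(cv2.convertScaleAbs(im[225:375,170:490],alpha=1.4),None,fx=2.5,fy=2.5,interpolation=cv2.INTER_CUBIC))
s=cv2.imread("pics/side0.png")
cv2.imwrite("pics/crop2.png",cv2.resize(cv2.convertScaleAbs(s[210:410,290:490],alpha=1.4),None,fx=3,fy=3,interpolation=cv2.INTER_CUBIC))
E
```

```text
table [101 110 112] plate [120 116 115] lip [84 83 84] floor [40 40 41] rest [72 72 74]
plate ((449.5, 324.5), (99.0, 99.0), 90.0)
[[ 0.5649 -0.155   0.005 ]
 [ 0.573  -0.3482  0.005 ]
 [ 0.385  -0.343   0.005 ]
 [ 0.3771 -0.1571  0.005 ]] [np.float64(0.1878), np.float64(0.1933), np.float64(0.1881), np.float64(0.1861)]
floor ((298.0499267578125, 282.2396240234375), (69.426025390625, 65.59169006347656), 78.2317123413086) [[258.8999938964844, 254.89999389648438], [323.1000061035156, 241.60000610351562], [337.20001220703125, 309.5], [273.0, 322.8999938964844]] [[321, 242], [263, 255], [273, 322], [335, 310]]
rest ((197.0, 314.5), 43.5230827331543) [0.47150714 0.23369327 0.008     ]
```

View pics/crop1.png

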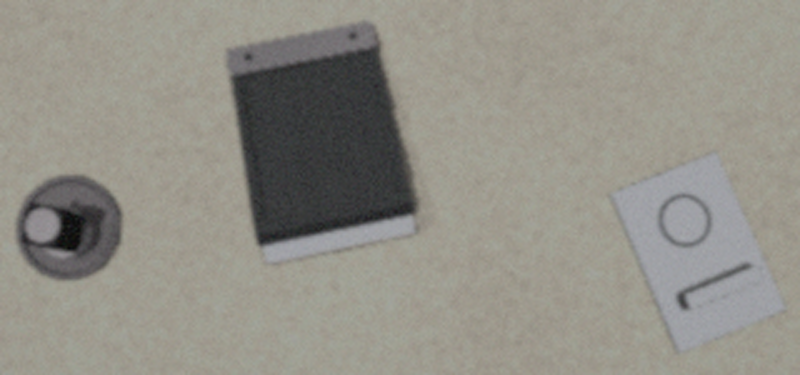

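View pics/crop2.png

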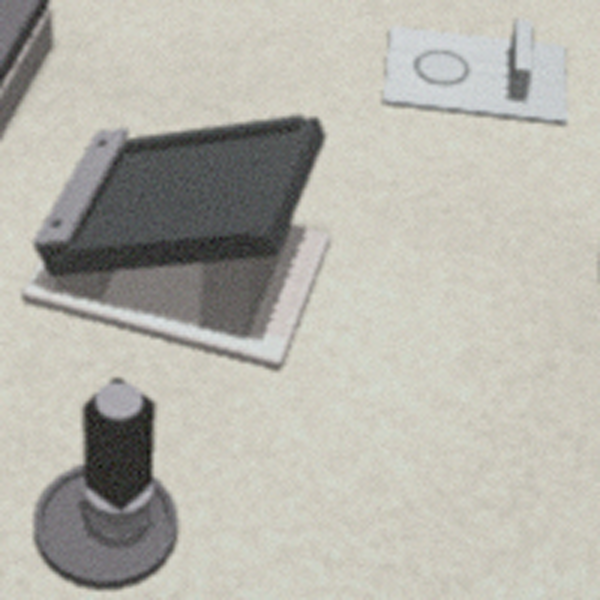

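The top crop shows the plate corners at crop pixels (612,192), (716,153), (786,312) and (679,352), the lip's free edge from (234,74) to (380,47), and the stand's upper end from (258,242) to (414,212). In the side crop a corner of the stamp's handle faces that camera.

```bash
cat >> h.py <<'E'
from scipy.linalg import logm,expm
def frame(zax,yaw_vec):
    "tool rotation with z=zax, y along yaw_vec"
    z=zax/np.linalg.norm(zax);y=yaw_vec-z*(z@yaw_vec);y/=np.linalg.norm(y)
    return np.c_[np.cross(y,z),y,z]
def go(p,R,n=8):
    p0,R0,s=tcp();A=np.eye(4);A[:3,:3]=R0.as_matrix().T@R;A[:3,3]=R0.as_matrix().T@(p-p0)
    w=Ro.from_matrix(A[:3,:3]).as_rotvec()
    T=np.real(expm(logm(A)/n))
    print("n",n,"turn",np.round(Ro.from_matrix(T[:3,:3]).as_rotvec()/np.radians(8),3),"shift",np.round(T[:3,3]/.03,3),"| dist",np.round(p-p0,4),"rot deg",np.round(np.degrees(w),2))
E
python3 - <<'E'
from h import *
f=lambda a:[(a[0]+.5)/2.5-.5+170,(a[1]+.5)/2.5-.5+225]
g=lambda a:[(a[0]+.5)/3-.5+290,(a[1]+.5)/3-.5+210]
C=[onz("top",f(a),.005) for a in[(612,192),(716,153),(786,312),(679,352)]]
print("plate",np.round(C,4).tolist(),[round(np.linalg.norm(C[i]-C[i-1]),4) for i in range(4)])
S=[onz("side",g(a),.005) for a in[(391,29),(384,102),(567,121),(567,46)]]
print("plate side",np.round(S,4).tolist(), np.mean(S,0))
ce=np.mean(C,0);ax=(C[2]+C[3]-C[0]-C[1]);ax/=np.linalg.norm(ax);print("c",ce,"ax",ax,"yaw",np.degrees(np.arctan2(ax[1],ax[0])))
print("ring",onz("top",f((685,220)),.005),onz("side",g((442,67)),.005),"pred",ce-ax*.025)
L=[onz("top",f(a),.0617) for a in[(234,74),(380,47)]];U=[onz("top",f(a),.1075) for a in[(258,242),(414,212)]]
L2=[onz("side",g(a),.0617) for a in[(68,243),(128,132)]];U2=[onz("side",g(a),.1093) for a in[(280,240),(324,125)]]
for l,u in((L,U),(L2,U2)):
    l=np.array(l);u=np.array(u)
    a=(u.mean(0)-l.mean(0))[:2];d=np.linalg.norm(a);a/=d
    c1=l.mean(0)[:2]+a*(.054*np.cos(.4363)-.016*np.sin(.4363)*-1*-1*-1) if 0 else None
    # bed z horizontal comp = -sin25*a
    k=np.radians(25);c_l=l.mean(0)[:2]+a*(.054*np.cos(k)+.016*np.sin(k)); c_u=u.mean(0)[:2]-a*(.078*np.cos(k)-.005*np.sin(k))
    print("bed",np.round(l,4).tolist(),np.round(u,4).tolist(),"len",d,"exp",.132*np.cos(k)+.011*np.sin(k),"w",np.linalg.norm(l[0]-l[1]),np.linalg.norm(u[0]-u[1]),"c",c_l,c_u,"yaw",np.degrees(np.arctan2(a[1],a[0])),[np.degrees(np.arctan2(*(q[0]-q[1])[[1,0]]))-90 for q in(l,u)])
print("rest",onz("top",f((69,227)),.008),onz("side",g((106,520)),.008))
print("handle top",onz("top",f((42,225)),.101),onz("side",g((119,400)),.101))
E
```

```text
plate [[0.5144, -0.1836, 0.005], [0.5481, -0.2643, 0.005], [0.429, -0.316, 0.005], [0.396, -0.2347, 0.005]] [np.float64(0.129), np.float64(0.0874), np.float64(0.1298), np.float64(0.0877)]
plate side [[0.5498, -0.2605, 0.005], [0.5139, -0.1794, 0.005], [0.3971, -0.2336, 0.005], [0.4313, -0.3159, 0.005]] [ 0.47305811 -0.24734814  0.005     ]
c [ 0.47187838 -0.24965164  0.005     ] ax [-0.91755489 -0.39760914  0.        ] yaw -156.57120074867893
ring [ 0.4952419  -0.23985509  0.005     ] [ 0.49742706 -0.23991679  0.005     ] pred [ 0.49481725 -0.23971141  0.005     ]
bed [[0.5844, 0.108, 0.0617], [0.6096, 0.0001, 0.0617]] [[0.4589, 0.0786, 0.1075], [0.4841, -0.0286, 0.1075]] len 0.1287851911038699 exp 0.1242814287679855 w 0.1107420339436411 0.11007893093369259 c [0.54272981 0.04147279] [0.5383421  0.04045695] yaw -166.96466654156671 [np.float64(13.106605904248212), np.float64(13.244041159960574)]
bed [[0.5822, 0.1132, 0.0617], [0.61, 0.0072, 0.0617]] [[0.4557, 0.0833, 0.1093], [0.4839, -0.0192, 0.1093]] len 0.12938343074917988 exp 0.1242814287679855 w 0.10955690995966406 0.10626085466176592 c [0.54173313 0.04807341] [0.53675325 0.04696382] yaw -167.4388888181811 [np.float64(14.721397884419844), np.float64(15.39732159478632)]
rest [0.46963269 0.23294703 0.008     ] [0.47160948 0.23356339 0.008     ]
handle top [0.46462637 0.23072197 0.101     ] [0.46891304 0.22516157 0.101     ]
```

```bash
cat > sc.py <<'E'
from h import *
pc=np.array([.4722,-.2492,0]);ax=np.array([-.9176,-.3976,0]);D=np.array([0,0,-1.])
grip=pc+ax*.030
E
python3 - <<'E'
from sc import *
go(grip+[0,0,.13],frame(D,-ax),16)
E
```

```text
n 16 turn [-0.    -0.    -0.693] shift [0.664 0.277 0.17 ] | dist [ 0.2256  0.2155 -0.0816] rot deg [-6.000e-02 -6.000e-02 -8.874e+01]
```

Call:
{"op": "servo_tool", "data": {"moves": [[[0,0,-0.693],[0.664,0.277,0.17],0],[[0,0,-0.693],[0.664,0.277,0.17],0],[[0,0,-0.693],[0.664,0.277,0.17],0],[[0,0,-0.693],[0.664,0.277,0.17],0],[[0,0,-0.693],[0.664,0.277,0.17],0],[[0,0,-0.693],[0.664,0.277,0.17],0],[[0,0,-0.693],[0.664,0.277,0.17],0],[[0,0,-0.693],[0.664,0.277,0.17],0]]}}

```text
clock: 0.9
tcp_pos: [0.3767, -0.4148, 0.1707]
eef_rot: [-0.0, 0.823, 0.568, -0.0]
force: [0.0, -0.4, -0.7]
grip_width: 0.499
gripper_force: 0.0
```

Call:
{"op": "servo_tool", "data": {"moves": [[[0,0,-0.693],[0.664,0.277,0.17],0],[[0,0,-0.693],[0.664,0.277,0.17],0],[[0,0,-0.693],[0.664,0.277,0.17],0],[[0,0,-0.693],[0.664,0.277,0.17],0],[[0,0,-0.693],[0.664,0.277,0.17],0],[[0,0,-0.693],[0.664,0.277,0.17],0],[[0,0,-0.693],[0.664,0.277,0.17],0],[[0,0,-0.693],[0.664,0.277,0.17],0]]}}

```text
clock: 1.7
tcp_pos: [0.4452, -0.2608, 0.13]
eef_rot: [-0.0, 0.547, 0.837, 0.0]
force: [0.7, 0.4, 0.4]
grip_width: 0.501
gripper_force: 0.0
```

```bash
python3 - <<'E'
from sc import *
p,R,s=tcp();print(p,R.as_matrix().round(3).tolist(),s["grip_width"])
go(grip+[0,0,.13],frame(D,-ax),1)
c=r.camera_params("wrist");im=r.snapshot("wrist")[:,:,::-1].copy();cv2.imwrite("pics/w1.png",im)
print(np.round(c["K"],1).tolist(),-np.array(c["R"]).T@c["t"])
t=grip+[0,0,.035]; q=np.cross([0,0,1],ax)
for e in(-1,1):
  for X in(pc+ax*.03+q*.03*e+[0,0,.035],pc+ax*.065+q*.045*e+[0,0,.005],pc-ax*.065+q*.045*e+[0,0,.005]): print(proj("wrist",X,c).round(1))
E
```

```text
[ 0.44516415 -0.26079783  0.13000681] [[-0.401, 0.916, -0.001], [0.916, 0.401, 0.0], [0.001, -0.0, -1.0]] 0.5013819380440773
n 1 turn [-0.002 -0.005  0.024] shift [-0.004 -0.019  0.   ] | dist [-0.0005 -0.0003 -0.    ] rot deg [-0.02 -0.04  0.19]
[[371.6, 0.0, 323.8], [0.0, 371.6, 235.3], [0.0, 0.0, 1.0]] [ 0.41214194 -0.18453215  0.29265486]
[322.7 190.7]
[277.9 164.4]
[441.2 166.7]
[322.6 268.9]
[281.5 270.6]
[431.8 270. ]
```

View pics/w1.png

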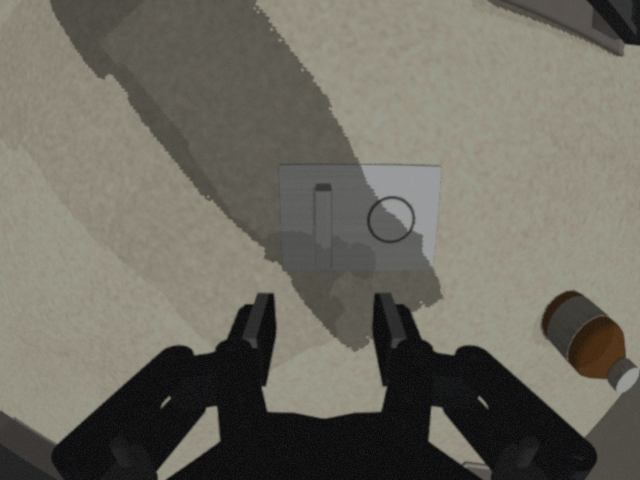

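The wrist view matches the prediction within 1–2 px: plate corners at (280,164), (440,166) and (434,270), rib at x≈323. I'll go down and grip.

Call:
{"op": "servo_tool", "data": {"moves": [[[0,0,0.02],[0,-0.02,0.45],0],[[0,0,0],[0,0,0.45],0],[[0,0,0],[0,0,0.45],0],[[0,0,0],[0,0,0.45],0],[[0,0,0],[0,0,0.45],0],[[0,0,0],[0,0,0.45],0],[[0,0,0],[0,0,0.45],0],[[0,0,0],[0,0,0.45],0]]}}

```text
clock: 2.55
tcp_pos: [0.4443, -0.2621, 0.0219]
eef_rot: [-0.0, 0.551, 0.835, 0.0]
force: [-0.4, -0.5, 0.2]
grip_width: 0.503
gripper_force: 0.0
```

Call:
{"op": "servo_tool", "data": {"moves": [[[0,0,0],[0,0,0],-0.3],[[0,0,0],[0,0,0],-0.6],[[0,0,0],[0,0,0],-1],[[0,0,0],[0,0,0],-1],[[0,0,0],[0,0,0],-1],[[0,0,0],[0,0,0],-1],[[0,0,0],[0,0,0],-1],[[0,0,0],[0,0,0],-1]]}}

```text
clock: 3.35
tcp_pos: [0.4445, -0.262, 0.0226]
eef_rot: [-0.0, 0.55, 0.835, 0.0]
force: [-0.5, -0.7, 0.1]
grip_width: 0.001
gripper_force: 0.0
```

Call:
{"op": "servo_tool", "data": {"moves": [[[0,0,0],[0,0,-0.5],-1],[[0,0,0],[0,0,-0.8],-1],[[0,0,0],[0,0,-0.9],-1],[[0,0,0],[0,0,-0.9],-1],[[0,0,0],[0,0,-0.9],-1],[[0,0,0],[0,0,-0.9],-1],[[0,0,0],[0,0,-0.9],-1],[[0,0,0],[0,0,-0.5],-1]]}}

```text
clock: 4.15
tcp_pos: [0.4451, -0.2623, 0.2138]
eef_rot: [0.001, 0.55, 0.835, 0.0]
force: [-0.2, 0.4, -0.5]
grip_width: -0.005
gripper_force: 0.0
```

```bash
python3 - <<'E'
from sc import *
a=r.snapshot("wrist");c=r.camera_params("wrist");b=r.snapshot("side")
p,R,s=tcp()
print(proj("wrist",p,c),proj("side",p),"grip pt",proj("wrist",grip+[0,0,.035],c),s["grip_width"])
im=np.hstack([a[:,140:540][:,:],b[60:,240:640][:, :].repeat(1,0)[:420] if 0 else b[:,240:640]])[:,:,::-1]
cv2.imwrite("pics/w2.png",im)
E
```

```text
[323.07388337 288.65861421] [479.13199133 151.75635976] grip pt [322.56739918 200.68150783] -0.0018220899242063064
```

View pics/w2.png

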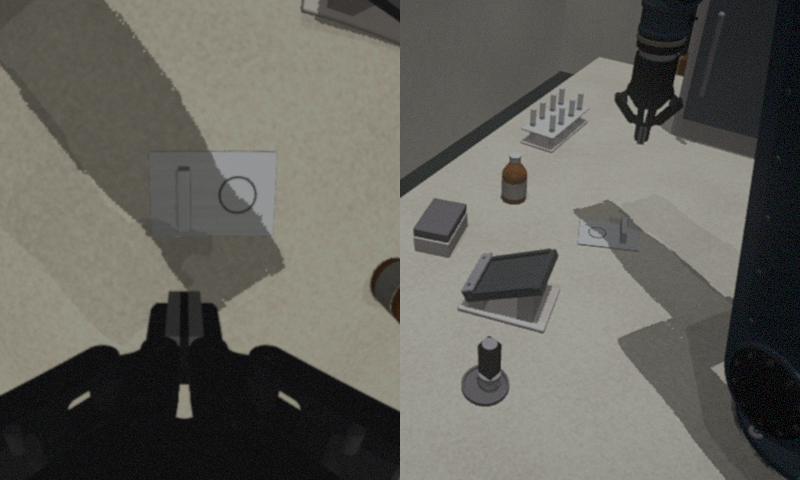

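The closed fingers in the side view (tip ≈ (483,141)) sit higher than the reported TCP projects (479,152). I'll triangulate the fingertip against the reported pose.

```bash
python3 - <<'E'
from sc import *
p,R,s=tcp();M=R.as_matrix();c=r.camera_params("wrist")
print(p,s["clock"],"camaxis in tool",M.T@np.array(c["R"])[2],"cam pos tool",M.T@(-np.array(c["R"]).T@c["t"]-p))
for k in(-.04,-.03,-.02,-.01,0,.014): print(k,proj("wrist",p+M[:,2]*k,c).round(1),proj("side",p+M[:,2]*k).round(1))
q=np.cross([0,0,1],ax)
for e in(-1,1):
  for X in(pc+ax*.03+q*.03*e+[0,0,.035],pc+ax*.065+q*.045*e+[0,0,.005],pc-ax*.065+q*.045*e+[0,0,.005]): print("plate",proj("wrist",X,c).round(1))
o1,d1=ray("side",(482.5,141));o2,d2=ray("wrist",(323.,291),c)
A=np.c_[d1,-d2];k=np.linalg.lstsq(A,o2-o1,rcond=None)[0];print("tri",o1+d1*k[0],o2+d2*k[1])
b=r.snapshot("top");print(proj("top",p),proj("top",p+[0,0,-.014]))
i=cv2.cvtColor(b,cv2.COLOR_RGB2BGR);u,v=proj("top",p).astype(int);v=min(v,400);u=min(u,560)
b2=r.snapshot("side")
cv2.imwrite("pics/t3.png",np.hstack([cv2.resize(i[v-80:v+80,u-80:u+80],(400,400)),cv2.resize(b2[60:220,400:560,::-1],(400,400))]));print("crop origin",u-80,v-80)
E
```

```text
[ 0.44550178 -0.26259935  0.21360648] 4.25 camaxis in tool [-3.18683280e-01  1.95770033e-04  9.47861239e-01] cam pos tool [ 0.08321282  0.00025936 -0.1626104 ]
-0.04 [323.3 336.4] [482.7 133.5]
-0.03 [323.3 323.1] [481.8 138.2]
-0.02 [323.3 311.1] [480.9 142.7]
-0.01 [323.3 300.3] [480.  147.3]
0 [323.3 290.6] [479.1 151.8]
0.014 [323.3 278.4] [477.9 157.9]
plate [322.6 170. ]
plate [287.4 151.1]
plate [416.1 151.9]
plate [323.  231.7]
plate [290.  236.5]
plate [411.4 235.8]
tri [ 0.43826957 -0.24726383  0.24667127] [ 0.4387143  -0.24714575  0.24670566]
[489.54030191 335.80742398] [486.76207792 336.10889937]
crop origin 409 255
```

View pics/t3.png

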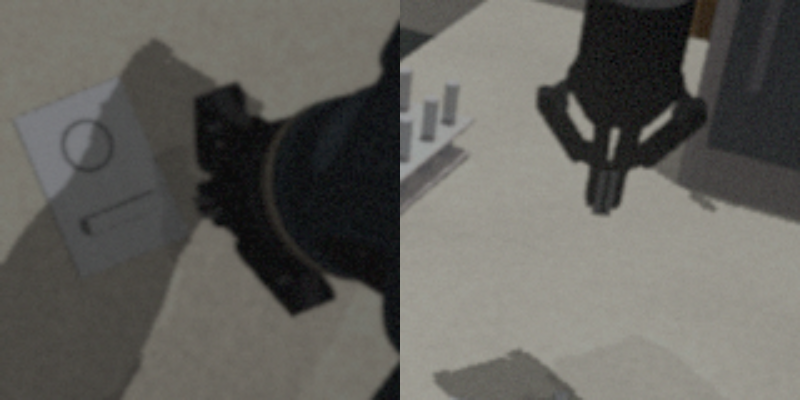

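Side crop: the fingertip is at about (480,145), which is where k≈−15 mm along the tool axis projects, with no sideways error. So the real fingertips stand about 29 mm farther back than stated, and the grasp closed just above the rib. I'll redo it deeper, in stages.

Call:
{"op": "servo_tool", "data": {"moves": [[[0,0,0],[0,0,0.6],0],[[0,0,0],[0,0,0.9],0],[[0,0,0],[0,0,0.95],0],[[0,0,0],[0,0,0.95],0],[[0,0,0],[0,0,0.95],0],[[0,0,0],[0,0,0.95],0],[[0,0,0],[0,0,0.95],0],[[0,0,0],[0,0,0.6],0]]}}

```text
clock: 5.15
tcp_pos: [0.4424, -0.2607, 0.0028]
eef_rot: [-0.002, 0.55, 0.835, -0.0]
force: [0.3, 0.3, -0.1]
grip_width: 0.504
gripper_force: 0.0
```

```bash
python3 - <<'E'
from sc import *
a=r.snapshot("wrist");b=r.snapshot("side")
p,R,s=tcp();M=R.as_matrix();c=r.camera_params("wrist");print(p,s["force"])
for k in(-.03,-.02,-.01,0,.01): print(k,proj("wrist",p+M@[.011,0,k],c).round(1),proj("side",p+M[:,2]*k).round(1))
go(grip+[0,0,.0],frame(D,-ax),1)
cv2.imwrite("pics/w4.png",np.hstack([a[100:400,170:470,::-1],cv2.resize(b[180:260,400:500,::-1],(375,300),interpolation=cv2.INTER_CUBIC)]))
E
```

```text
[ 0.44172675 -0.26032098  0.00265976] [-0.37237733  0.77982785  0.73963385]
-0.03 [323.3 300.1] [466.1 226.1]
-0.02 [323.3 289. ] [465.5 229.7]
-0.01 [323.3 279. ] [464.8 233.4]
0 [323.3 270.1] [464.1 237. ]
0.01 [323.3 262. ] [463.4 240.5]
n 1 turn [-0.028 -0.039 -0.025] shift [-0.064  0.08   0.088] | dist [ 0.0029 -0.0008 -0.0027] rot deg [-0.23 -0.32 -0.2 ]
```

View pics/w4.png

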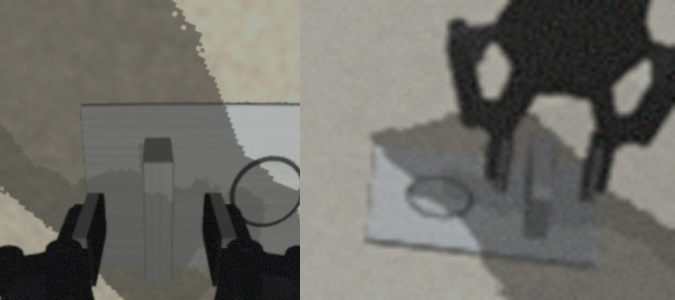

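The wrist crop shows the open fingers straddling the rib, about 4 px off centre, with the tips at full-image y≈295. In the side crop the tips are at about y=231, so they overlap the rib by roughly 12 mm. I'll go down 9 mm more, centre and close.

Call:
{"op": "servo_tool", "data": {"moves": [[[0,0,0],[-0.06,0.08,0.1],0],[[0,0,0],[0,0,0.1],0],[[0,0,0],[0,0,0.1],-0.5],[[0,0,0],[0,0,0],-1],[[0,0,0],[0,0,0],-1],[[0,0,0],[0,0,0],-1],[[0,0,0],[0,0,0],-1],[[0,0,0],[0,0,0],-1]]}}

```text
clock: 6.05
tcp_pos: [0.4476, -0.2628, -0.0025]
eef_rot: [0.0, 0.55, 0.835, 0.0]
force: [-1.0, 0.7, 5.5]
grip_width: 0.124
gripper_force: 60.7
```

Call:
{"op": "servo_tool", "data": {"moves": [[[0,0,0],[0,0,-0.3],-1],[[0,0,0],[0,0,-0.6],-1],[[0,0,0],[0,0,-0.9],-1],[[0,0,0],[0,0,-0.9],-1],[[0,0,0],[0,0,-0.9],-1],[[0,0,0],[0,0,-0.9],-1],[[0,0,0],[0,0,-0.9],-1],[[0,0,0],[0,0,-0.6],-1]]}}

```text
clock: 6.85
tcp_pos: [0.4476, -0.2628, 0.1793]
eef_rot: [0.001, 0.55, 0.835, 0.0]
force: [1.2, 0.1, -2.2]
grip_width: 0.127
gripper_force: 59.6
```

```bash
python3 - <<'E'
from sc import *
a=r.snapshot("wrist");c=r.camera_params("wrist")
p,R,s=tcp();M=R.as_matrix();print(p,s["force"],s["grip_width"],s["clock"])
# predicted in tool frame: plate origin at x=+.0027?, y=.030, z=-.0025 ; plate axes: x=-tool y, y=-tool x , z=-tool z
P=lambda x,y,z:p+M@[-y,-x+.030,-.0025-z]
for n,X in dict(A=P(-.065,.045,.005),B=P(-.065,-.045,.005),C=P(.065,.045,.005),D=P(.065,-.045,.005),ring=P(-.025,0,.005)).items(): print(n,proj("wrist",X,c).round(1))
cv2.imwrite("pics/w5.png",a[60:400,140:640,::-1])
E
```

```text
[ 0.44856666 -0.26341577  0.18154415] [ 0.79023466 -1.29996853 -0.07890407] 0.12513444664159132 6.9
A [491.  362.2]
B [522.9 207.2]
C [258.1 370.3]
D [242.9 205.2]
ring [436.4 295.7]
```

View pics/w5.png

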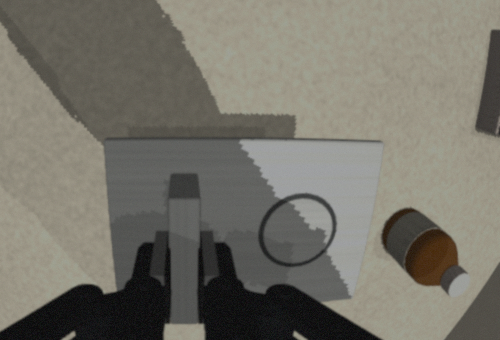

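The plate is held: far-edge corners at full-image (245,198) and (522,201), ring at (438,290). That puts the plate's centre at tool x +2.7 mm, y +30 mm. Next I'll move it beside the stand and measure the stand with the wrist camera on the way.

```bash
cat >> sc.py <<'E'
bc=np.array([.5425,.043,.070]);byaw=np.radians(-166.8)
def bed():
    a=np.array([np.cos(byaw),np.sin(byaw),0]);k=np.radians(25)
    bx=a*np.cos(k)+[0,0,np.sin(k)];bz=-a*np.sin(k)+[0,0,np.cos(k)]
    return bc,np.c_[bx,np.cross(bz,bx),bz]
PO=np.array([.0027,.0303,-.002])  # plate origin in tool
PR=np.c_[[0,-1,0],[-1,0,0],[0,0,-1.]]
def tool_for(plate_p,plate_R):
    R=plate_R@PR.T;return plate_p-R@PO,R
E
python3 - <<'E'
from sc import *
a=np.array([np.cos(byaw),np.sin(byaw),0])
go(np.array([.50,-.12,.25]),frame(D,-a),8)
E
```

```text
n 8 turn [0.003 0.003 0.157] shift [ 0.496  0.397 -0.286] | dist [0.0514 0.1434 0.0685] rot deg [ 0.18  0.2  10.02]
```

Call:
{"op": "servo_tool", "data": {"moves": [[[0,0,0.157],[0.5,0.4,-0.29],-1],[[0,0,0.157],[0.5,0.4,-0.29],-1],[[0,0,0.157],[0.5,0.4,-0.29],-1],[[0,0,0.157],[0.5,0.4,-0.29],-1],[[0,0,0.157],[0.5,0.4,-0.29],-1],[[0,0,0.157],[0.5,0.4,-0.29],-1],[[0,0,0.157],[0.5,0.4,-0.29],-1],[[0,0,0.157],[0.5,0.4,-0.29],-1]]}}

```text
clock: 7.7
tcp_pos: [0.4993, -0.1175, 0.2464]
eef_rot: [-0.001, 0.622, 0.783, -0.0]
force: [-0.2, -0.5, -2.6]
grip_width: 0.124
gripper_force: 59.5
```

```bash
python3 - <<'E'
from sc import *
r.snapshot("wrist");r.snapshot("wrist")
c=r.camera_params("wrist");a=r.snapshot("wrist")
p,R,s=tcp();print(p,R.as_matrix().round(3).tolist(),s["grip_width"],s["clock"])
o,B=bed()
for X in[(-54,56,16),(-54,-56,16),(78,56,5),(78,-56,5),(68,48,0),(68,-48,0)]: print(X,proj("wrist",o+B@(np.array(X)/1000),c).round(1))
np.savez("w6.npz",K=c["K"],R=c["R"],t=c["t"])
cv2.imwrite("pics/w6.png",cv2.convertScaleAbs(a[:,:,::-1],alpha=1.4))
E
```

```text
[ 0.49970029 -0.11758877  0.24648844] [[-0.23, 0.973, -0.0], [0.973, 0.23, 0.0], [0.0, -0.0, -1.0]] 0.12247594269570554 7.85
(-54, 56, 16) [461.8 113.5]
(-54, -56, 16) [461.8   3.1]
(78, 56, 5) [334.6 106.7]
(78, -56, 5) [334.5 -24.1]
(68, 48, 0) [342.8  97.5]
(68, -48, 0) [342.6 -12. ]
```

View pics/w6.png

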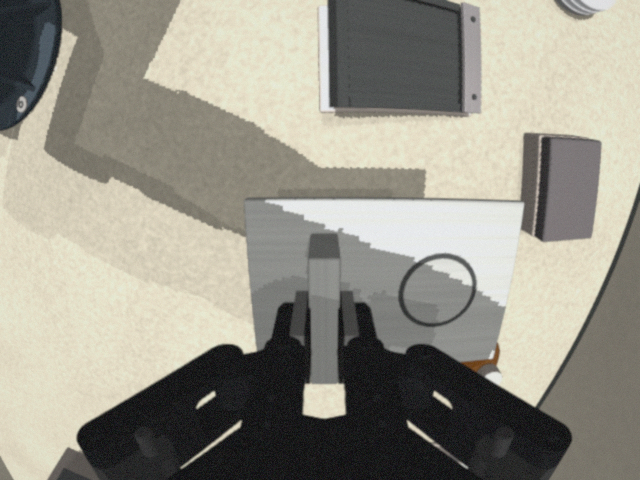

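The wrist view shows the stand where predicted: lip free edge at x≈462 px, its near end at y≈112 (predicted 461.8, 113.5). I'll check the edges numerically from the same picture; that was the tenth picture I may view.

```bash
python3 - <<'E'
from sc import *
im=cv2.imread("pics/w6.png",0).astype(float);z=np.load("w6.npz");c={k:z[k] for k in z}
o,B=bed()
def edge(v,lo):i=int(np.argmax(np.abs(np.diff(v))));return lo+i+.5,np.diff(v)[i]
for y in(30,60,90): 
    X=None
    print("row",y,"free edge",edge(im[y-3:y+4,450:474].mean(0),450),"back",edge(im[y-3:y+4,472:492].mean(0),472),"upper",[edge(im[y-3:y+4,a:b].mean(0),a) for a,b in((324,340),)])
for x in(466,472,477): print("col",x,edge(im[95:125,x-1:x+2].mean(1),95))
for x in(360,400,440): print("wall",x,edge(im[95:125,x-2:x+3].mean(1),95),im[100:118,x].astype(int))
for X in[(-54,40,16),(-54,0,16),(-61,56,16),(-68,56,16),(-76,56,16),(-30,56,7),(20,56,7),(50,56,7),(78,0,4),(78,0,-8)]: print(X,proj("wrist",o+B@(np.array(X)/1000),c).round(1))
E
```

```text
row 30 free edge (461.5, np.float64(25.571428571428584)) back (480.5, np.float64(27.571428571428555)) upper [(327.5, np.float64(-57.428571428571416))]
row 60 free edge (464.5, np.float64(32.428571428571445)) back (480.5, np.float64(24.571428571428584)) upper [(328.5, np.float64(-75.71428571428571))]
row 90 free edge (464.5, np.float64(33.14285714285714)) back (480.5, np.float64(23.428571428571445)) upper [(328.5, np.float64(-66.57142857142858))]
col 466 (116.5, np.float64(45.33333333333334))
col 472 (99.5, np.float64(26.333333333333314))
col 477 (113.5, np.float64(29.333333333333343))
wall 360 (117.5, np.float64(28.80000000000001)) [ 83  83  80  83  84  82  81  89 113 123 123 118 118 120 123 128 150 174]
wall 400 (115.5, np.float64(33.60000000000002)) [ 83  81  83  81  85  82  83  83  86 121 133 126 120 112 121 125 154 191]
wall 440 (115.5, np.float64(36.19999999999999)) [ 87  80  87  82  81  84  85  78  83  77  85 111 124 124 117 137 184 203]
(-54, 40, 16) [462.3  97.2]
(-54, 0, 16) [462.8  57. ]
(-61, 56, 16) [466.7 113.9]
(-68, 56, 16) [471.4 114.4]
(-76, 56, 16) [476.7 115. ]
(-30, 56, 7) [437.7 111.6]
(20, 56, 7) [395.3 108.7]
(50, 56, 7) [365.9 107.4]
(78, 0, 4) [334.1  39.1]
(78, 0, -8) [327.6  41.7]
```

```bash
cat >> sc.py <<'E'
bc=np.array([.5437,.0433,.070])
def pl(xe,ze,tilt):
    "tool pose: plate's -x bottom edge at bed (xe,ze) mm, +x end raised by tilt deg"
    o,B=bed();T=Ro.from_euler("y",-tilt,degrees=True).as_matrix()
    R=B@T;return tool_for(o+B@[xe/1000,0,ze/1000]+R@[.065,0,0],R)
def rep():
    p,R,s=tcp();o,B=bed();R=R.as_matrix();e=p+R@PO-(R@PR)@[.065,0,0];q=B.T@(R@PR)
    print("edge in bed mm",np.round(B.T@(e-o)*1000,1),"tilt etc",Ro.from_matrix(q).as_euler("zxy",degrees=True).round(2),"F bed",np.round(B.T@s["force"],1),"tcp",p.round(4),"w",round(s["grip_width"],3),"t",s["clock"],"q",np.round(s["qpos"],2))
E
python3 - <<'E'
from sc import *
rep();p,R=pl(-42,75,5);print(p);go(p,R,8)
E
```

```text
edge in bed mm [ 61.2 143.7 168.4] tilt etc [ 9.000e-02 -1.000e-02  2.499e+01] F bed [-1.5 -0.1 -3.1] tcp [ 0.4997 -0.1176  0.2465] w 0.122 t 7.85 q [-0.23  0.21  0.04  1.4   0.    1.11]
[0.53090947 0.03752673 0.16614107]
n 8 turn [0.469 0.    0.001] shift [0.599 0.347 0.267] | dist [ 0.0312  0.1551 -0.0803] rot deg [2.999e+01 2.000e-02 9.000e-02]
```

Call:
{"op": "servo_tool", "data": {"moves": [[[0.469,0,0],[0.6,0.347,0.267],-1],[[0.469,0,0],[0.6,0.347,0.267],-1],[[0.469,0,0],[0.6,0.347,0.267],-1],[[0.469,0,0],[0.6,0.347,0.267],-1],[[0.469,0,0],[0.6,0.347,0.267],-1],[[0.469,0,0],[0.6,0.347,0.267],-1],[[0.469,0,0],[0.6,0.347,0.267],-1],[[0.469,0,0],[0.6,0.347,0.267],-1]]}}

```text
clock: 8.65
tcp_pos: [0.5309, 0.0368, 0.1652]
eef_rot: [-0.162, 0.6, 0.757, -0.204]
force: [1.5, 0.1, -2.4]
grip_width: 0.124
gripper_force: 59.7
```

```bash
python3 - <<'E'
from sc import *
r.snapshot("top");r.snapshot("top")
rep();p,R=pl(-42,15,5);go(p,R,8)
c=r.camera_params("wrist");a=r.snapshot("wrist")
# lip end marks and plate far edge for a numeric check
o,B=bed();g=cv2.cvtColor(a,cv2.COLOR_RGB2GRAY)
for X in[(-54,-56,16),(-54,-50,16),(-68,-56,16),(-40,-56,7),(0,-56,7)]: print(X,proj("wrist",o+B@(np.array(X)/1000),c).round(1))
p,R,s=tcp();M=R.as_matrix()
for x,y in((-.065,-.045),(.065,-.045),(0,-.045)): print("plate",proj("wrist",p+M@(PO+PR@[x,y,.005]),c).round(1))
cv2.imwrite("pics/w7.png",a[:,:,::-1])
E
```

```text
edge in bed mm [-43.8  -1.1  69.7] tilt etc [ 0.14 -0.05 -5.5 ] F bed [-1.7  0.2 -2.6] tcp [0.5306 0.0384 0.1613] w 0.123 t 8.75 q [ 0.11  0.71  0.48  1.87 -0.06  1.46]
n 8 turn [-0.008 -0.001  0.002] shift [-0.004  0.013  0.231] | dist [-0.0243 -0.0066 -0.0495] rot deg [-0.5  -0.05  0.14]
(-54, -56, 16) [502.3 165.5]
(-54, -50, 16) [501.4 175. ]
(-68, -56, 16) [521.9 167.2]
(-40, -56, 7) [477.5 162. ]
(0, -56, 7) [416.9 158.4]
plate [524.4 205.5]
plate [242.  202.5]
plate [392.6 202.5]
```

```bash
python3 - <<'E'
from sc import *
for _ in range(3): r.snapshot("top"); rep()
c=r.camera_params("wrist");a=cv2.cvtColor(r.snapshot("wrist"),cv2.COLOR_RGB2GRAY)
o,B=bed()
for yb in(-55,-52):
    u,v=proj("wrist",o+B@np.array([-.054,yb/1000,.016]),c);v=int(round(v));print(yb,round(u,1),v,a[v-1:v+2,int(u)-16:int(u)+40].mean(0).astype(int))
u,v=proj("wrist",o+B@np.array([-.061,-.056,.016]),c);print("lip end y",u,v,a[int(v)-14:int(v)+15,int(u)-1:int(u)+2].mean(1).astype(int))
u,v=proj("wrist",o+B@np.array([-.01,-.056,.007]),c);print("wall",u,v,a[int(v)-14:int(v)+15,int(u)-1:int(u)+2].mean(1).astype(int))
E
```

```text
edge in bed mm [-42.2   0.9  73.3] tilt etc [ 0.03 -0.02 -5.13] F bed [-1.   0.  -1.9] tcp [0.5307 0.0365 0.1647] w 0.122 t 8.85 q [ 0.11  0.71  0.48  1.87 -0.06  1.46]
edge in bed mm [-41.6   1.4  74.6] tilt etc [-0.02 -0.02 -5.02] F bed [-0.5 -0.  -3.1] tcp [0.5307 0.0361 0.166 ] w 0.124 t 8.9 q [ 0.11  0.7   0.48  1.87 -0.06  1.46]
edge in bed mm [-41.2   1.6  75.5] tilt etc [-0.05 -0.03 -4.94] F bed [-0.2 -0.2 -1.3] tcp [0.5307 0.0359 0.1668] w 0.118 t 8.95 q [ 0.11  0.7   0.48  1.87 -0.06  1.46]
-55 501.9 162 [ 66  68  69  68  68  69  67  66  68  67  68  67  66  69  79  95 117 130
 133 134 135 132 133 133 134 134 134 134 135 133 135 136 135 135 132 133
 134 134 136 134 132 133 132 131 132 130 131 128 125 140 151 168 184 186
 176 158]
-52 501.5 166 [ 65  62  66  67  66  67  68  69  67  67  67  67  65  70  82 100 120 131
 133 135 133 133 132 132 135 134 134 131 132 134 134 136 134 134 131 133
 133 134 135 134 132 133 131 133 132 130 130 125 123 135 163 184 188 184
 168 153]
lip end y 511.7125262949324 160.79557837665115 [155 139 154 174 185 187 189 174 127  71  57  69  99 124 132 134 133 134
 133 133 133 133 134 133 134 134 134 133 133]
wall 433.80371344016567 154.14515411803586 [150 149 173 186 189 189 191 190 188 172 113  54  54  63  68  69  69  70
  70  68  68  69  68  66  63  59  63  67  69]
```

```bash
cat >> sc.py <<'E'
bc=bc+bed()[1]@[.0005,-.001,0]
E
python3 - <<'E'
from sc import *
rep();p,R=pl(-42,15,5);go(p,R,7)
E
```

```text
edge in bed mm [-41.5   2.7  76. ] tilt etc [-0.07 -0.03 -4.89] F bed [-1.4  0.2 -3. ] tcp [0.5308 0.0358 0.1673] w 0.125 t 9.0 q [ 0.11  0.7   0.48  1.87 -0.06  1.46]
n 7 turn [ 0.002 -0.001 -0.001] shift [0.012 0.027 0.288] | dist [-0.0252 -0.0032 -0.0553] rot deg [ 0.11 -0.03 -0.07]
```

Call:
{"op": "servo_tool", "data": {"moves": [[[0,0,0],[0.08,0.03,0.288],-1],[[0,0,0],[0,0.03,0.288],-1],[[0,0,0],[0,0.03,0.288],-1],[[0,0,0],[0,0.03,0.288],-1],[[0,0,0],[0,0.03,0.288],-1],[[0,0,0],[0,0.03,0.288],-1],[[0,0,0],[0,0.03,0.288],-1],[[0,0,0],[0,0,0],-1]]}}

```text
clock: 9.8
tcp_pos: [0.5052, 0.0334, 0.1098]
eef_rot: [-0.162, 0.6, 0.757, -0.204]
force: [-0.0, -0.0, -2.3]
grip_width: 0.126
gripper_force: 59.8
```

```bash
python3 - <<'E'
from sc import *
for _ in range(4): r.snapshot("top")
rep();p,R=pl(-42,2.5,5);go(p,R,1)
# where's the plate really: far (-y) side edge and corner vs lip in wrist
c=r.camera_params("wrist");a=cv2.cvtColor(r.snapshot("wrist"),cv2.COLOR_RGB2GRAY);o,B=bed()
p,R,s=tcp();M=R.as_matrix()
for x in(-.03,.0,.05):
    u,v=proj("wrist",p+M@(PO+PR@[x,-.045,.005]),c);u2,v2=proj("wrist",p+M@(PO+PR@[x,-.055,.005]),c);print("plate side",x,round(u),round(v,1),"px/10mm",round(v-v2,1),int(v)-20,a[int(v)-20:int(v)+16,int(u)-1:int(u)+2].mean(1).astype(int))
for y in(-.03,-.02):
    u,v=proj("wrist",p+M@(PO+PR@[-.065,y,.005]),c);u2,_=proj("wrist",o+B@[-.054,y,.016],c);print("plate edge",round(u,1),round(v),"lip",round(u2,1),int(u)-20,a[int(v)-1:int(v)+2,int(u)-20:int(u)+40].mean(0).astype(int))
cv2.imwrite("pics/w8.png",a)
E
```

```text
edge in bed mm [-43.3  -0.8  14.6] tilt etc [-0.02 -0.01 -4.98] F bed [-0.8  1.  -2.5] tcp [0.5064 0.0336 0.111 ] w 0.124 t 10.0 q [ 0.11  0.68  0.3   1.71 -0.06  1.46]
n 1 turn [ 0.002 -0.001 -0.002] shift [-0.027 -0.009  0.405] | dist [-0.006  -0.0022 -0.0104] rot deg [ 0.02 -0.01 -0.02]
plate side -0.03 459 200.1 px/10mm 21.9 180 [ 66  68  67  67  67  69  66  68  68  67  68  68  66  69  65  56  46  48
  60  86 118 144 160 163 167 170 169 169 169 171 171 171 161 136 114 110]
plate side 0.0 395 198.9 px/10mm 22.7 178 [ 70  69  69  68  68  67  68  68  69  67  70  69  68  68  60  51  46  45
  51  64  87 123 147 160 167 167 160 142 120 111 111 110 110 110 109 108]
plate side 0.05 279 198.7 px/10mm 22.9 178 [ 70  71  72  73  73  70  62  50  47  47  44  48  48  47  46  47  46  44
  47  56  73  87 100 106 110 110 109 108 109 108 109 109 108 106 106 108]
plate edge 520.6 232 lip 534.9 500 [111 111 110 111 112 110 111 112 112 111 109 111 112 111 110 109 110 111
 107  95  65  47  46  47  46  45  46  46  44  42  40  42  53  58  64  70
  77  83  84  84  84  85  84  85  83  83  84  84  84  84  84  84  87  95
 102 108 112 115 117 125]
plate edge 517.4 251 lip 531.6 497 [111 109 110 111 110 110 110 109 110 109 112 111 110 111 111 110 110 109
 106  93  65  47  42  42  42  41  44  44  43  44  43  44  53  60  63  71
  79  83  83  84  83  83  86  83  83  84  84  84  82  84  83  83  84  86
  86  86  85  84  82  83]
```

Call:
{"op": "servo_tool", "data": {"moves": [[[0,0,0],[-0.03,0,0.1],-1],[[0,0,0],[0,0,0.1],-1],[[0,0,0],[0,0,0.1],-1],[[0,0,0],[0,0,0.1],-1],[[0,0,0],[0,0,0],-1],[[0,0,0],[0,0,0],-1],[[0,0,0],[0,0,0],-1],[[0,0,0],[0,0,0],-1]]}}

```text
clock: 10.85
tcp_pos: [0.5005, 0.0314, 0.1004]
eef_rot: [-0.161, 0.6, 0.757, -0.203]
force: [-0.2, -0.4, -2.1]
grip_width: 0.121
gripper_force: 59.8
```

```bash
python3 - <<'E'
from sc import *
rep();p,R=pl(-66,2.5,5);go(p,R,6)
E
```

```text
edge in bed mm [-42.2   0.1   2.4] tilt etc [-0.02 -0.02 -5.  ] F bed [-0.6  0.3 -2.1] tcp [0.5005 0.0314 0.1004] w 0.121 t 10.85 q [ 0.1   0.68  0.26  1.67 -0.06  1.46]
n 6 turn [-0. -0. -0.] shift [ 0.     0.132 -0.012] | dist [ 0.0211  0.005  -0.0099] rot deg [-0.   -0.02 -0.02]
```

Call:
{"op": "servo_tool", "data": {"moves": [[[0,0,0],[0,0.132,-0.012],-1],[[0,0,0],[0,0.132,-0.012],-1],[[0,0,0],[0,0.132,-0.012],-1],[[0,0,0],[0,0.132,-0.012],-1],[[0,0,0],[0,0.132,-0.012],-1],[[0,0,0],[0,0.132,-0.012],-1],[[0,0,0],[0,0,0],-1],[[0,0,0],[0,0,0],-1]]}}

```text
clock: 11.65
tcp_pos: [0.5215, 0.0363, 0.0902]
eef_rot: [-0.161, 0.6, 0.757, -0.203]
force: [0.3, 0.0, -1.5]
grip_width: 0.126
gripper_force: 59.8
```

```bash
python3 - <<'E'
from sc import *
r.snapshot("top");r.snapshot("top")
rep();p,R=pl(-66,0.5,0);go(p,R,6)
E
```

```text
edge in bed mm [-65.8   0.1   2.3] tilt etc [-0.01 -0.02 -5.03] F bed [-0.6  0.5 -2.5] tcp [0.5214 0.0363 0.0905] w 0.125 t 11.75 q [ 0.11  0.72  0.32  1.69 -0.06  1.46]
n 6 turn [-0.105 -0.    -0.   ] shift [0.    0.003 0.056] | dist [-0.0042 -0.0009 -0.0092] rot deg [-5.03 -0.02 -0.02]
```

Call:
{"op": "servo_tool", "data": {"moves": [[[-0.105,0,0],[0,0.003,0.056],-1],[[-0.105,0,0],[0,0.003,0.056],-1],[[-0.105,0,0],[0,0.003,0.056],-1],[[-0.105,0,0],[0,0.003,0.056],-1],[[-0.105,0,0],[0,0.003,0.056],-1],[[-0.105,0,0],[0,0.003,0.056],-1],[[0,0,0],[0,0,0],-1],[[0,0,0],[0,0,0],-1]]}}

```text
clock: 12.55
tcp_pos: [0.5173, 0.0353, 0.0814]
eef_rot: [-0.134, 0.607, 0.765, -0.169]
force: [-0.1, -0.3, -2.3]
grip_width: 0.126
gripper_force: 59.8
```

```bash
python3 - <<'E'
from sc import *
r.snapshot("top");r.snapshot("top")
rep();print(np.round(r.read_state()["torque"],2))
E
```

```text
edge in bed mm [-66.3   0.1   0.6] tilt etc [-0.02 -0.01  0.02] F bed [-0.2  0.8 -2.9] tcp [0.5175 0.0353 0.0812] w 0.123 t 12.65 q [ 0.1   0.65  0.2   1.56 -0.05  1.45]
[ 0.15 -0.55  0.03]
```

Call:
{"op": "servo_tool", "data": {"moves": [[[0,0,0],[0,0,0.03],-1],[[0,0,0],[0,0,0.03],-1],[[0,0,0],[0,0,0],-1],[[0,0,0],[0,0,0],-1],[[0,0,0],[0,0,0],-1],[[0,0,0],[0,0,0],-1],[[0,0,0],[0,0,0],-1],[[0,0,0],[0,0,0],-1]]}}

```text
clock: 13.45
tcp_pos: [0.5172, 0.0354, 0.0803]
eef_rot: [-0.134, 0.607, 0.765, -0.169]
force: [1.0, 1.7, 5.7]
grip_width: 0.124
gripper_force: 60.9
```

```bash
python3 - <<'E'
from sc import *
rep();print(np.round(r.read_state()["torque"],2))
E
```

```text
edge in bed mm [-66.4  -0.   -0.2] tilt etc [-0.01 -0.    0.1 ] F bed [ 1.2 -1.4  5.7] tcp [0.5172 0.0354 0.0803] w 0.124 t 13.45 q [ 0.1   0.65  0.2   1.55 -0.05  1.45]
[ 0.06 -0.22 -0.05]
```

Contact at floor height (edge at bed x −66, z ≈ 0, tilt 0.1°). Releasing.

Call:
{"op": "servo_tool", "data": {"moves": [[[0,0,0],[0,0,0],-0.5],[[0,0,0],[0,0,0],-0.2],[[0,0,0],[0,0,0],-0.2],[[0,0,0],[0,0,0],-0.2],[[0,0,0],[0,0,-0.2],-0.2],[[0,0,0],[0,0,-0.5],-0.2],[[0,0,0],[0,0,-0.9],-0.2],[[0,0,0],[0,0,-0.9],-0.2]]}}

```text
clock: 14.25
tcp_pos: [0.5476, 0.0424, 0.1487]
eef_rot: [-0.135, 0.607, 0.765, -0.17]
force: [2.4, -0.9, -0.7]
grip_width: 0.399
gripper_force: 0.0
```

Call:
{"op": "servo_tool", "data": {"moves": [[[0,0,0],[0,0,-0.9],-0.2],[[0,0,0],[0,0,-0.8],-0.2],[[0,0,0],[0,0,-0.4],-0.2],[[0,0,0],[0,0,0],-0.2],[[0,0,0],[0,0,0],-0.2],[[0,0,0],[0,0,0],-0.2],[[0,0,0],[0,0,0],-0.2],[[0,0,0],[0,0,0],-0.2]]}}

```text
clock: 15.05
tcp_pos: [0.573, 0.0483, 0.2044]
eef_rot: [-0.135, 0.607, 0.765, -0.17]
force: [-0.5, -0.2, 0.2]
grip_width: 0.397
gripper_force: 0.0
```

```bash
python3 - <<'E'
from sc import *
rep()
c=r.camera_params("wrist");im=r.snapshot("wrist");a=cv2.cvtColor(im,cv2.COLOR_RGB2GRAY);o,B=bed()
cv2.imwrite("pics/w9.png",im[:,:,::-1]);np.savez("w9.npz",K=c["K"],R=c["R"],t=c["t"])
for n,X in dict(ring=(-25,0,5),rib1=(30,30,35),rib2=(30,-30,35),up=(64,0,5),upin=(64,-45,5),lip0=(-54,0,16)).items(): print(n,proj("wrist",o+B@(np.array(X)/1000),c).round(1))
# ring: dark ring on plate, within a window
u,v=proj("wrist",o+B@[-.026,0,.005],c).astype(int);w=a[v-40:v+40,u-40:u+40]
print(u,v);print(w[::4,::4])
E
```

```text
edge in bed mm [-6.590e+01  1.000e-01  1.363e+02] tilt etc [-0.02 -0.02 -0.02] F bed [ 0.6  0.1 -0. ] tcp [0.573  0.0483 0.2044] w 0.397 t 15.05 q [ 0.11  0.71  0.64  1.93 -0.05  1.46]
ring [390.3 215.2]
rib1 [323.5 263.4]
rib2 [323.3 185.8]
up [281.9 215.2]
upin [280.3 160.4]
lip0 [427.5 219.1]
391 215
[[105 103 103 105 104 107 107 106 106 106 104 107 105 104 107 105 115 149
  162 164]
 [105 106 106 106 106 106 106 107 106 107 106 106 106 104 107 105 108 106
  104 109]
 [105 104 104 103 105 104 102 104 104 106 102 104 102 104 102 103 105 102
  101 100]
 [106 106 107 105 106 106 102 104 106 105 105 106 104 104 104 104 103 103
  105 103]
 [104 103 103 102 105 103 103 105 103  96  82  84  98 101 105 105 103 105
  104 102]
 [104 106 105 105 103 106 104  84  48  75  92  88  64  49  97 103 103 104
  100 102]
 [105 104 106 106 106 103  69  75 100 101  97  99  99  99  53  96 107 104
  105 101]
 [107 106 104 105 105  85  75 101 101 101 100 103 101 102 101  50 106 105
  105 101]
 [ 99 104 105 106 104  52 100 102 102 101 101 102 103 101 100  83  90 100
  102  97]
 [101 103 103 103  96  71 100 
[... 205 characters left out ...]
  89 103
  101  86]
 [104 106 103 105 106  55 101 101  99 100  97 100  99 100 102  63 105 106
  104  81]
 [101 106 105 104 106  73  85  99 102  98 101  99 101 100  87  75 101 106
  106  77]
 [102 102 101 103 103 100  54  87 103 103 100 100 102  84  64 103 100 104
  103  69]
 [100 104 106 105 104 105 104  77  55  75  85  71  55  80 102 102 102 103
  101  73]
 [ 92  90  93  94 103 103 103 105 102  99  92 100 104 105 104 104 103  99
  102  73]
 [ 89  92  93  91  91  91  92  92  92 102 103 105 105 104 104 101  93  91
   89  72]
 [ 92  93  92  97  93  94  93  96  92  95  98  98  95  98  98  96  92  94
   90  70]
 [ 92  92  93  93  89  92  95  93  90  91  92  91  92  91  93  92  95  95
   90  68]]
```

```bash
python3 - <<'E'
from sc import *
im=cv2.imread("pics/w9.png");a=cv2.cvtColor(im,cv2.COLOR_BGR2GRAY);z=np.load("w9.npz");c={k:z[k] for k in z};o,B=bed()
bed_pt=lambda uv,h:(lambda O,d:(lambda q:q*1000)(B.T@(O+d*((h-(B.T@(O-o))[2])/(B.T@d)[2])-o)))(*ray("wrist",uv,c))
u0,v0=391,215
w=np.zeros_like(a);w[v0-34:v0+34,u0-34:u0+34]=255
m=((a<88)&(w>0)).astype(np.uint8)*255
ys,xs=np.nonzero(m);rr=np.hypot(xs-u0+1,ys-v0);k=(rr<30)
e=cv2.fitEllipse(np.c_[xs[k],ys[k]].astype(np.float32));print("ring",e,bed_pt(e[0],.005).round(1))
for y in(-.04,.0): 
    u,v=proj("wrist",o+B@[.062,y,.005],c);v=int(v);print("upper edge",round(u,1),int(u)-16,a[v-1:v+2,int(u)-16:int(u)+20].mean(0).astype(int))
    u1=proj("wrist",o+B@[.068,y,.0],c)[0];u2=proj("wrist",o+B@[.068,y,.004],c)[0];print("rim",u1,u2)
for x in(0,.05):
    u,v=proj("wrist",o+B@[x,-.045,.005],c);u=int(u);print("side",round(v,1),int(v)-16,a[int(v)-16:int(v)+14,u-1:u+2].mean(1).astype(int),"wall",proj("wrist",o+B@[x,-.048,.007],c)[1])
rest=np.array([.4706,.2333,0]);p,R,s=tcp()
go(np.array([.4706,.2333-.0,.26]),frame(D,np.array([.98,.19,0])),8)
E
```

```text
ring ((391.52423095703125, 214.66082763671875), (43.5616569519043, 45.42677307128906), 52.809730529785156) [-26.   -0.4   5. ]
upper edge 283.0 266 [ 43  44  42  41  44  41  43  42  41  37  38  41  42  45  59  89  99 103
 102 101 103 102 102 102 102 102 102 102 102 103 100 101 102 101 103 103]
rim 276.2357511242509 275.61056129840966
upper edge 284.3 268 [ 41  43  41  41  42  42  43  42  44  37  36  38  42  51  75  97 103 102
 103 104 101 104 104 101 103 103 103 102 101 102 102 102 103 102 102 103]
rim 277.75556350129756 277.1794972206851
side 160.2 144 [145  97  60  59  63  63  65  63  63  63  65  62  61  60  62  80 116 149
 160 162 155 128 110 104 101 103 102 101 101 102] wall 156.73588903683995
side 160.1 144 [ 96  81  54  52  62  65  65  64  66  65  69  66  65  59  54  61  81  97
 103 103 103 102 101 102 102 105 103 102 102 102] wall 156.66772538819373
n 8 turn [-0.391  0.007  0.034] shift [ 0.843 -0.306 -0.165] | dist [-0.1025  0.185   0.0555] rot deg [-25.01   0.47   2.17]
```

Ring centre is at bed (−26.0, −0.4), the plate's upper edge at x≈64, all inside the pocket: the plate is seated. Now for the stamp.

```bash
python3 - <<'E'
from sc import *
go(np.array([.4706,.2333,.27]),frame(D,np.array([.982,-.19,0])),8)
E
```

```text
n 8 turn [-0.385  0.082  0.371] shift [ 0.787 -0.455 -0.182] | dist [-0.1025  0.185   0.0655] rot deg [-24.64   5.26  23.74]
```

Call:
{"op": "servo_tool", "data": {"moves": [[[-0.385,0.082,0.371],[0.787,-0.455,-0.182],-0.1],[[-0.385,0.082,0.371],[0.787,-0.455,-0.182],0],[[-0.385,0.082,0.371],[0.787,-0.455,-0.182],0],[[-0.385,0.082,0.371],[0.787,-0.455,-0.182],0],[[-0.385,0.082,0.371],[0.787,-0.455,-0.182],0],[[-0.385,0.082,0.371],[0.787,-0.455,-0.182],0],[[-0.385,0.082,0.371],[0.787,-0.455,-0.182],0],[[-0.385,0.082,0.371],[0.787,-0.455,-0.182],0]]}}

```text
clock: 15.9
tcp_pos: [0.4701, 0.2341, 0.2708]
eef_rot: [0.001, 0.772, 0.635, 0.002]
force: [-0.7, 0.8, 0.1]
grip_width: 0.505
gripper_force: 0.0
```

```bash
python3 - <<'E'
from sc import *
for _ in range(6): r.snapshot("top")
p,R,s=tcp();print(p,R.as_matrix().round(3).tolist(),s["clock"])
c=r.camera_params("wrist");im=r.snapshot("wrist");cv2.imwrite("pics/w10.png",im[:,:,::-1]);np.savez("w10.npz",K=c["K"],R=c["R"],t=c["t"])
b=np.array([.4706,.2333,0])
for n,h in dict(rest=.01,hb=.037,top=.107).items(): print(n,proj("wrist",b+[0,0,h],c).round(1))
u,v=proj("wrist",b+[0,0,.107],c).astype(int)
g=cv2.cvtColor(im,cv2.COLOR_RGB2GRAY)
np.set_printoptions(linewidth=250)
print(u,v);print(g[v-56:v+57:4,u-64:u+65:4])
E
```

```text
[0.47099689 0.23295285 0.2698436 ] [[0.19, 0.982, -0.0], [0.982, -0.19, -0.001], [-0.001, -0.0, -1.0]] 16.2
rest [323.9 186.8]
hb [323.8 191.6]
top [323.8 207.5]
323 207
[[148 145 150 149 150 151 149 152 153 151 154 153 150 149 130 111  93 109 132 145 149 153 150 153 148 149 149 148 149 151 150 150 153]
 [151 149 149 150 151 150 150 152 150 153 152 150 105  96  89  81  79  81  88  90  93 148 145 147 151 151 152 153 150 151 145 146 151]
 [146 147 146 147 150 146 144 154 153 149 140  92  74  83  98  98  98  98  98  85  83  85 145 150 152 150 149 152 149 151 144 100  94]
 [149 147 151 149 149 149 154 152 151 143  94  80  97  96  99 102  97  96  99  98  96  81  87 138 150 153 148 154 149 142  94  91  95]
 [149 144 147 156 153 151 152 150 152  95  74  98  99 101  99  98  97  98  98  97  94  98  77  85 149 151 145 150 151 142  92  92  92]
 [149 150 153 150 152 152 147 151 136  78  96  99  95  98  98  97  96  97  94  96  94  96  93  83 132 122 109 124 119  90  92  94  90]
 [149 145 150 148 144 148 148 151 101  75  98  99  97  97  90  81  78  90  95  98  97  97  84  53  65  90  93  90  95  9
[... 2285 characters left out ...]
 85  84  80  81  90  96]
 [152 147 107  94  91  83  81  83  84  81  78  84  81  83  81  82  82  83  82  83  80  84  78  82  78  78  81  77  81  82  82  92  89]
 [144  98  94  96  89  78  81  78  91  90  79  83  80  81  80  82  81  83  83  80  80  80  79  81  82  81  82  88  81  80  80  90  89]
 [ 95  93  92  92  95  82  87  92  91  89  81  83  80  82  82  80  80  83  79  80  82  81  85  83  80  80  82  86  89  87  84  89  87]
 [ 88  92  93  90  91  88  95  91  90  93  81  81  80  83  86  80  82  81  82  79  78  78  81  78  76  77  81  82  91  93  91  88  89]
 [ 95  93  91  92  94  94  92  87  83  86  80  79  81  81  81  84  82  80  80  81  82  78  81  80  78  81  82  75  80  90  94  90  92]]
```

```bash
python3 - <<'E'
from sc import *
a=cv2.imread("pics/w10.png",0);z=np.load("w10.npz");c={k:z[k] for k in z}
a=cv2.GaussianBlur(a,(3,3),0)
np.set_printoptions(linewidth=220)
print(a[184:228:2,298:340:2])
pts=[]
for u in range(306,330):
    col=a[178:196,u].astype(int);i=np.nonzero(col<50)[0]
    if len(i): pts.append((u,178+i[0]-.5))
pts=np.array(pts);print(pts[:,1])
k=np.polyfit(pts[3:-3,0],pts[3:-3,1],1)
W=[onz("wrist",(u,np.polyval(k,u)),.037,c) for u in(308,328)];d=W[1]-W[0];print("front bottom edge",np.round(W,4).tolist(),"az",np.degrees(np.arctan2(d[1],d[0])))
for v in(214,218,221):
    row=a[v,290:345].astype(int);i=np.nonzero(row<55)[0];print(v,290+i[0],290+i[-1],[onz("wrist",(u,v),.105,c).round(4) for u in(290+i[0]-.5,290+i[-1]+.5)])
E
```

```text
[[ 97  95  96  94  88  89  92  84  78  71  65  64  62  55  52  51  73  73  57  58  57]
 [ 96  96  95  96  65  28  23  24  22  19  21  21  18  15  14  16  39  68  60  55  56]
 [ 96  95  96  97  47  16  14  15  15  16  15  13  14  15  13  15  25  64  67  56  55]
 [ 96  96 108  92  34  12  14  14  15  13  16  15  14  15  15  18  23  63  74  60  55]
 [ 96 100 117  80  24  16  17  16  17  14  17  15  15  14  14  14  21  61  76  66  56]
 [ 95  98  97  56  16  13  16  17  13  15  14  16  15  15  13  16  18  53  76  69  59]
 [ 93  93  72  32  14  12  15  14  16  17  16  18  15  16  18  17  19  48  75  69  57]
 [ 86  92  65  26  20  19  23  27  34  42  43  40  31  27  28  26  21  46  74  69  56]
 [ 74  87  58  29  30  32  47  74  94 111 116 108  88  59  42  29  22  43  73  67  56]
 [ 74  76  58  34  39  56  95 126 132 134 134 132 123 103  71  34  20  41  68  60  56]
 [ 84  68  48  31  54 100 126 133 133 132 123 114 110  90  77  53  26  35  61  57  55]
 [ 97  80  51  32  76 125 135 134 122 113 101  86  87  81  79  70  40  31  55  56  56]
 [119  97  68  38  75 118 132 126  99  83  80  79  79  7
[... 588 characters left out ...]
77  78  78  78  76  73  53  30  18  33  69  84  88]
 [152 151 144  97  38  28  37  54  64  69  71  69  64  55  41  36  38  57  74  78  81]
 [149 145 135 112  75  55  55  60  62  67  69  70  72  72  71  72  73  79  81  79  78]]
[187.5 185.5 185.5 185.5 185.5 185.5 184.5 184.5 184.5 184.5 184.5 184.5 184.5 184.5 184.5 184.5 184.5 184.5 184.5 184.5 184.5 184.5 184.5 184.5]
front bottom edge [[0.4552, 0.2436, 0.037], [0.4766, 0.2405, 0.037]] az -8.397008807500915
214 331 335 [array([0.4753, 0.2256, 0.105 ]), array([0.4798, 0.2247, 0.105 ])]
218 305 333 [array([0.4512, 0.2264, 0.105 ]), array([0.4773, 0.2213, 0.105 ])]
221 305 333 [array([0.4506, 0.2236, 0.105 ]), array([0.4768, 0.2185, 0.105 ])]
```

```bash
python3 - <<'E'
from sc import *
z=np.load("w10.npz");c={k:z[k] for k in z}
print(onz("wrist",(318.3,212),.107,c),"near-top handle mid",onz("wrist",(318.7,212),.105,c))
q=onz("wrist",(318.4,212),.107,c);t=(q+np.array([.4632,.2284,0]))/2;t[2]=.12;print(t);p,R,s=tcp();print(p)
go(t,frame(D,np.array([np.cos(np.radians(-10)),np.sin(np.radians(-10)),0])),8)
E
```

```text
[0.46487128 0.23010434 0.107     ] near-top handle mid [0.46509581 0.229514   0.105     ]
[0.4640801  0.22924348 0.12      ]
[0.47123796 0.23278756 0.26964743]
n 8 turn [-0.     0.001 -0.015] shift [-0.02  -0.026  0.624] | dist [-0.0072 -0.0035 -0.1496] rot deg [-0.02  0.04 -0.97]
```

Call:
{"op": "servo_tool", "data": {"moves": [[[0,0,-0.02],[-0.04,-0.05,0.62],0.3],[[0,0,-0.02],[-0.04,-0.05,0.62],0.3],[[0,0,-0.02],[-0.04,-0.05,0.62],0.3],[[0,0,-0.02],[-0.04,-0.05,0.62],0.3],[[0,0,-0.02],[0,0,0.62],0.3],[[0,0,-0.02],[0,0,0.62],0.3],[[0,0,0],[0,0,0.62],0.3],[[0,0,0],[0,0,0.62],0.3]]}}

```text
clock: 17.05
tcp_pos: [0.4646, 0.2288, 0.1199]
eef_rot: [0.0, 0.766, 0.642, -0.0]
force: [0.9, 0.7, 0.3]
grip_width: 0.65
gripper_force: 0.0
```

Call:
{"op": "servo_tool", "data": {"moves": [[[0,0,0],[0,0,0.3],0.3],[[0,0,0],[0,0,0.3],0.3],[[0,0,0],[0,0,0.4],0.3],[[0,0,0],[0,0,0.4],0.3],[[0,0,0],[0,0,0.4],0.3],[[0,0,0],[0,0,0.4],0.3],[[0,0,0],[0,0,0.2],0.3],[[0,0,0],[0,0,0],0.3]]}}

```text
clock: 17.85
tcp_pos: [0.4636, 0.2295, 0.0483]
eef_rot: [0.0, 0.766, 0.643, -0.001]
force: [-0.2, -0.1, 1.2]
grip_width: 0.646
gripper_force: 0.0
```

```bash
python3 - <<'E'
from sc import *
r.snapshot("top")
p,R,s=tcp();print(p,s["force"],s["grip_width"])
c=r.camera_params("wrist");a=cv2.cvtColor(r.snapshot("wrist"),cv2.COLOR_RGB2GRAY);cv2.imwrite("pics/w11.png",a)
for h in(.037,.107): print(h,[proj("wrist",np.array([.4641,.2292,h])+R.as_matrix()@[.014,e,0],c).round(1) for e in(-.014,.014)])
np.set_printoptions(linewidth=250)
print(a[180:330:5,260:390:4])
E
```

```text
[0.46401535 0.22972744 0.04900848] [-0.14632309 -0.33512053 -0.18782199] 0.6496081197008715
0.037 [array([297.3, 256. ]), array([352.6, 255.9])]
0.107 [array([283.8, 333. ]), array([367.1, 332.9])]
[[163 161 162 159 156 157 160 162 165 156 160 163 155 161 158 154 158 161 158 150 151 159 157 158 159 153 157 160 161 162 162 162 165]
 [162 159 158 160 161 161 161 163 163 158 158 159 143  95  55  65  81  80  83  84  85  69  51  76  89 151 156 158 162 161 160 162 162]
 [163 161 161 160 159 156 160 163 160 156  89  61  95 105 104  98  94  90  93  92  91  93  97  99 100  73  72 119 160 160 157 156 156]
 [162 163 159 161 158 161 158 158  97  72 106  99  89  81  82  97 100  99  97  95  96  95  86  85  82  91  94  85  56 129 157 158 141]
 [163 161 160 159 161 158 155  67 101  99  87  80  97 100 100 100  99  98  98  95  96  97  97  97  97  87  78  91  94  81 115 161 110]
 [159 156 155 162 161 142  78 101  85  89  95  99  98  98  97  98 101  97 100  97  96  97  98  96  98  96  98  93  77  89  90  69  96]
 [160 156 157 160 137  88  97  81  89  99  97  97  97  98  97  97  95  97  97  96  98  99  9
[... 2448 characters left out ...]
 62  83  85  85  86  74]
 [123 137  84  86  88  87  90  82  15  10  14  15  11  10  14  11  15  11  23  14  17  12  14  15  17  46  81  84  83  84  88  87  62]
 [ 76  93  87  84  87  90  89  75  13  11  21  12  16  14  16  13  15  11  15  12  16  13  17  16  15  30  85  87  86  84  86  85  58]
 [ 67 100  83  86  86  86  88  48  16  16  16  22  13  10  18  11  12  18  17  10  14  22  16  10  11  17  89  85  82  84  84  87  41]
 [ 53 102  91  86  87  86  84  25  14  17  15  12  20  17  17  10  16  11  19  16  11  16  17  20  10  12  80  88  83  85  87  84  37]
 [ 32  94  87  82  84  81  85  21  15  19  10  15  15  19  16  20  18  14  15  12  15  15  14  18  11  13  67  87  84  87  85  84  16]]
```

Handle is centred between the fingers (bottom edge 301–349 px, centre 325, level). Closing.

Call:
{"op": "servo_tool", "data": {"moves": [[[0,0,0],[0,0,0],0],[[0,0,0],[0,0,0],-0.3],[[0,0,0],[0,0,0],-1],[[0,0,0],[0,0,0],-1],[[0,0,0],[0,0,0],-1],[[0,0,0],[0,0,0],-1],[[0,0,0],[0,0,0],-1],[[0,0,0],[0,0,0],-1]]}}

```text
clock: 18.75
tcp_pos: [0.4645, 0.2299, 0.0494]
eef_rot: [0.0, 0.766, 0.643, 0.0]
force: [1.6, -0.4, 2.2]
grip_width: 0.32
gripper_force: 60.0
```

```bash
python3 - <<'E'
from sc import *
p,R,s=tcp();print("GRASP",p,R.as_matrix().round(4).tolist(),s["force"],s["torque"],s["grip_width"],s["gripper_force"])
E
```

```text
GRASP [0.46450647 0.22986715 0.04942   ] [[0.1735, 0.9848, 0.0011], [0.9848, -0.1735, 0.0001], [0.0003, 0.001, -1.0]] [ 1.64092838 -0.44578066  2.16644015] [ 0.00277154 -0.3718218  -0.05033673] 0.32041958201433807 59.968830943107605
```

Call:
{"op": "servo_tool", "data": {"moves": [[[0,0,0],[0,0,-0.2],-1],[[0,0,0],[0,0,-0.5],-1],[[0,0,0],[0,0,-0.9],-1],[[0,0,0],[0,0,-0.9],-1],[[0,0,0],[0,0,-0.9],-1],[[0,0,0],[0,0,-0.9],-1],[[0,0,0],[0,0,-0.6],-1],[[0,0,0],[0,0,-0.2],-1]]}}

```text
clock: 19.55
tcp_pos: [0.4644, 0.23, 0.2041]
eef_rot: [0.0, 0.766, 0.643, 0.001]
force: [-0.1, -0.1, -2.2]
grip_width: 0.319
gripper_force: 59.8
```

```bash
python3 - <<'E'
from sc import *
for _ in range(4): r.snapshot("top")
p,R,s=tcp();M=R.as_matrix();print(p,s["force"],s["grip_width"],s["clock"])
c=r.camera_params("wrist");im=r.snapshot("wrist");a=cv2.cvtColor(im,cv2.COLOR_RGB2GRAY);cv2.imwrite("pics/w12.png",im[:,:,::-1])
P=lambda x,y,h:proj("wrist",p+M@[x,y,.0444-h],c).round(1)
for xs in(-.004,-.002,0,.002): print(xs,"handle bot",P(xs+.014,0,.032),"collar top",P(xs+.019,0,.034),"collar bot",P(xs+.019,0,.026),"foot bottom front",P(xs+.017,0,0),"collar sides",P(xs,-.019,.026)[0],P(xs,.019,.026)[0])
for u in(316,323,330): print(u,a[200:290,u].tolist())
E
```

```text
[0.46350111 0.22953874 0.20121025] [-0.14222932 -0.09377665 -3.79547677] 0.3181911604554207 19.75
-0.004 handle bot [324.6 262. ] collar top [324.6 254.4] collar bot [324.6 248.7] foot bottom front [324.5 236.3] collar sides 289.5 359.7
-0.002 handle bot [324.6 258.4] collar top [324.6 250.6] collar bot [324.6 245.1] foot bottom front [324.5 233.1] collar sides 289.3 359.9
0 handle bot [324.6 254.8] collar top [324.6 246.9] collar bot [324.5 241.5] foot bottom front [324.5 229.9] collar sides 289.2 360.0
0.002 handle bot [324.6 251.1] collar top [324.6 243.1] collar bot [324.5 237.8] foot bottom front [324.5 226.6] collar sides 289.0 360.1
316 [59, 60, 60, 57, 60, 58, 58, 58, 60, 58, 60, 63, 60, 59, 58, 57, 55, 51, 50, 53, 52, 54, 52, 51, 44, 42, 43, 48, 53, 52, 53, 59, 57, 49, 50, 51, 58, 72, 78, 77, 72, 72, 69, 63, 55, 53, 52, 52, 65, 80, 81, 85, 82, 83, 83, 81, 75, 70, 44, 25, 11, 17, 12, 17, 10, 11, 10, 15, 20, 13, 10, 11, 14, 20, 19, 16, 15, 19, 21, 15, 19, 15, 11, 10, 10, 10, 20, 12, 16, 18]
323 [99, 99, 94, 78, 64, 58, 62, 61, 61, 60, 58, 59, 56, 52, 49, 51, 54, 52, 51, 54, 53, 55, 55, 49, 56, 48, 48, 40, 47, 49, 53, 52, 48, 50, 51, 60, 74, 78, 74, 72, 75, 71, 64, 59, 55, 50, 55, 64, 78, 85, 82, 83, 80, 83, 82, 80, 78, 60, 40, 14, 16, 16, 11, 18, 10, 19, 12, 12, 20, 18, 11, 11, 14, 13, 22, 21, 17, 20, 20, 24, 19, 16, 11, 11, 15, 15, 13, 13, 20, 12]
330 [55, 60, 60, 58, 57, 59, 58, 60, 61, 60, 59, 58, 59, 56, 54, 53, 56, 54, 54, 50, 49, 50, 52, 52, 54, 53, 49, 42, 41, 45, 48, 49, 50, 49, 53, 55, 59, 79, 79, 82, 74, 74, 69, 59, 53, 50, 51, 57, 72, 85, 82, 85, 83, 85, 85, 81, 78, 60, 37, 11, 17, 16, 15, 14, 12, 10, 10, 10, 14, 10, 10, 15, 12, 22, 11, 15, 16, 10, 18, 21, 10, 17, 10, 11, 13, 16, 21, 10, 13, 17]
```

```bash
cat >> sc.py <<'E'
SF=np.array([-.0005,0,.0444])
def st(h,x=-26,y=-.4):
    o,B=bed();R=B@PR.T;return o+B@[x/1000,y/1000,.005+h/1000]-R@SF,R
def srep():
    p,R,s=tcp();o,B=bed();R=R.as_matrix();e=B.T@(p+R@SF-o)*1000-[0,0,5]
    print("face in bed (h above plate)",e.round(1),"off-square deg",Ro.from_matrix(B.T@R@PR).as_rotvec(degrees=True).round(2),"F bed",np.round(B.T@s["force"],1),"w",round(s["grip_width"],3),"t",s["clock"],"q",np.round(s["qpos"],2))
E
python3 - <<'E'
from sc import *
p,R=st(70);print(p);go(p,R,8)
E
```

```text
[0.61489376 0.06194991 0.16743638]
n 8 turn [ 0.384 -0.078 -0.357] shift [-0.7    0.656  0.028] | dist [ 0.1515 -0.1675 -0.0336] rot deg [ 24.57  -5.   -22.83]
```

Call:
{"op": "servo_tool", "data": {"moves": [[[0.384,-0.078,-0.357],[-0.7,0.656,0.028],-1],[[0.384,-0.078,-0.357],[-0.7,0.656,0.028],-1],[[0.384,-0.078,-0.357],[-0.7,0.656,0.028],-1],[[0.384,-0.078,-0.357],[-0.7,0.656,0.028],-1],[[0.384,-0.078,-0.357],[-0.7,0.656,0.028],-1],[[0.384,-0.078,-0.357],[-0.7,0.656,0.028],-1],[[0.384,-0.078,-0.357],[-0.7,0.656,0.028],-1],[[0.384,-0.078,-0.357],[-0.7,0.656,0.028],-1]]}}

```text
clock: 20.6
tcp_pos: [0.6164, 0.0612, 0.1674]
eef_rot: [-0.135, 0.606, 0.766, -0.17]
force: [1.1, 0.5, -1.6]
grip_width: 0.323
gripper_force: 60.1
```

```bash
python3 - <<'E'
from sc import *
for _ in range(7): r.snapshot("top")
srep();go(*st(15),6)
E
```

```text
face in bed (h above plate) [-25.6  -1.2  72.4] off-square deg [-0.02  0.21  0.04] F bed [-0.3  0.4 -2.3] w 0.322 t 20.95 q [ 0.12  0.81  0.76  1.95 -0.04  1.47]
n 6 turn [ 0.004 -0.     0.001] shift [-0.005  0.003  0.319] | dist [-0.0229 -0.0062 -0.0523] rot deg [ 0.21 -0.02  0.04]
```

Call:
{"op": "servo_tool", "data": {"moves": [[[0,0,0],[-0.03,0.01,0.31],-1],[[0,0,0],[0,0,0.31],-1],[[0,0,0],[0,0,0.31],-1],[[0,0,0],[0,0,0.31],-1],[[0,0,0],[0,0,0.31],-1],[[0,0,0],[0,0,0.31],-1],[[0,0,0],[0,0,0],-1],[[0,0,0],[0,0,0],-1]]}}

```text
clock: 21.75
tcp_pos: [0.5931, 0.0566, 0.1199]
eef_rot: [-0.133, 0.606, 0.766, -0.168]
force: [0.2, -0.1, -2.6]
grip_width: 0.324
gripper_force: 60.2
```

```bash
python3 - <<'E'
from sc import *
for _ in range(5): r.snapshot("top")
srep();go(*st(3),1)
c=r.camera_params("wrist");im=r.snapshot("wrist");a=cv2.cvtColor(im,cv2.COLOR_RGB2GRAY);cv2.imwrite("pics/w13.png",im[:,:,::-1])
o,B=bed();M=tcp()[1].as_matrix();p=tcp()[0]
t=np.radians(np.arange(0,360,15))
ring=[proj("wrist",o+B@[-.026+.02*np.cos(q),-.0004+.02*np.sin(q),.005],c) for q in t]
# sample radially about the expected ring: position of darkest point
for q in t:
    L=[]
    for rad in np.arange(.016,.0245,.0005):
        u,v=proj("wrist",o+B@[-.026+rad*np.cos(q),-.0004+rad*np.sin(q),.005],c);L.append(int(cv2.getRectSubPix(a,(1,1),(float(u),float(v)))[0,0]))
    print(int(np.degrees(q)),L)
E
```

```text
face in bed (h above plate) [-26.9   0.3  16.4] off-square deg [-0.02  0.18  0.03] F bed [-0.6  0.3 -1.7] w 0.321 t 22.0 q [ 0.12  0.77  0.54  1.77 -0.05  1.47]
n 1 turn [ 0.023 -0.002  0.004] shift [ 0.022 -0.028  0.446] | dist [-0.0064 -0.0008 -0.0118] rot deg [ 0.18 -0.02  0.03]
0 [95, 104, 103, 89, 70, 55, 55, 67, 87, 107, 119, 120, 120, 121, 121, 121, 120]
14 [67, 69, 73, 72, 66, 57, 55, 63, 81, 107, 119, 124, 125, 126, 125, 122, 120]
29 [34, 29, 29, 32, 36, 37, 48, 61, 74, 82, 90, 93, 91, 91, 87, 85, 85]
45 [13, 16, 22, 19, 14, 14, 17, 19, 19, 20, 23, 18, 19, 20, 15, 17, 18]
59 [15, 17, 14, 12, 19, 19, 17, 16, 15, 18, 18, 20, 20, 19, 22, 21, 17]
75 [18, 19, 20, 21, 19, 18, 22, 23, 22, 19, 17, 17, 18, 17, 13, 16, 17]
90 [16, 14, 15, 17, 19, 15, 16, 20, 16, 18, 20, 12, 14, 17, 16, 17, 18]
105 [12, 14, 18, 17, 20, 23, 22, 20, 19, 18, 20, 22, 17, 11, 13, 13, 16]
119 [17, 12, 13, 13, 15, 14, 16, 20, 19, 19, 19, 13, 16, 13, 15, 17, 15]
135 [18, 17, 14, 12, 16, 14, 13, 14, 16, 21, 21, 18, 18, 11, 12, 12, 19]
150 [14, 19, 18, 14, 19, 17, 20, 18, 24, 28, 41, 52, 65, 76, 81, 82, 80]
165 
[... 374 characters left out ...]
3, 124, 124, 122, 122, 123]
239 [114, 106, 90, 73, 58, 54, 61, 79, 101, 120, 122, 124, 125, 124, 124, 123, 125]
255 [113, 104, 89, 70, 54, 52, 63, 83, 104, 118, 123, 123, 124, 125, 124, 124, 124]
270 [112, 106, 92, 71, 57, 55, 65, 86, 104, 117, 123, 125, 124, 123, 122, 122, 122]
285 [115, 106, 91, 70, 58, 56, 64, 84, 104, 118, 122, 124, 124, 124, 126, 125, 125]
300 [115, 105, 89, 70, 56, 55, 67, 86, 104, 117, 121, 124, 123, 125, 125, 124, 124]
315 [117, 111, 96, 75, 60, 54, 60, 77, 101, 116, 121, 123, 124, 124, 124, 122, 122]
330 [121, 117, 104, 85, 65, 57, 59, 73, 100, 115, 122, 123, 123, 124, 123, 123, 124]
345 [119, 116, 107, 86, 67, 54, 53, 73, 96, 113, 121, 121, 122, 122, 121, 123, 122]
```

Ring edge lies at a uniform radius all round (±0.3 mm), so its centre is confirmed. Descending to just above it.

Call:
{"op": "servo_tool", "data": {"moves": [[[0.02,0,0],[0.02,-0.03,0.11],-1],[[0,0,0],[0,0,0.11],-1],[[0,0,0],[0,0,0.11],-1],[[0,0,0],[0,0,0.11],-1],[[0,0,0],[0,0,0],-1],[[0,0,0],[0,0,0],-1],[[0,0,0],[0,0,0],-1],[[0,0,0],[0,0,0],-1]]}}

```text
clock: 22.85
tcp_pos: [0.5872, 0.0553, 0.1065]
eef_rot: [-0.135, 0.606, 0.765, -0.17]
force: [0.2, 0.6, -2.5]
grip_width: 0.322
gripper_force: 60.3
```

```bash
python3 - <<'E'
from sc import *
srep();r.snapshot("top");r.snapshot("top");srep()
E
```

```text
face in bed (h above plate) [-25.9  -0.3   2.7] off-square deg [-0.03 -0.02  0.03] F bed [-1.3 -0.6 -2.1] w 0.322 t 22.85 q [ 0.12  0.76  0.5   1.74 -0.05  1.47]
face in bed (h above plate) [-25.9  -0.3   2.7] off-square deg [-0.03 -0.02  0.03] F bed [-0.8  0.3 -2.5] w 0.319 t 22.95 q [ 0.12  0.76  0.5   1.74 -0.05  1.47]
```

Call:
{"op": "servo_tool", "data": {"moves": [[[0,0,0],[0,0,0.09],-1],[[0,0,0],[0,0,0.09],-1],[[0,0,0],[0,0,0.09],-1],[[0,0,0],[0,0,0.09],-1],[[0,0,0],[0,0,0.07],-1],[[0,0,0],[0,0,0],-1],[[0,0,0],[0,0,0],-1],[[0,0,0],[0,0,0],-1]]}}

```text
clock: 23.75
tcp_pos: [0.5822, 0.0542, 0.0953]
eef_rot: [-0.134, 0.606, 0.765, -0.169]
force: [4.9, 1.7, 7.0]
grip_width: 0.32
gripper_force: 61.4
```

```bash
python3 - <<'E'
from sc import *
srep()
E
```

```text
face in bed (h above plate) [-26.1  -0.3  -9.6] off-square deg [-0.02  0.06  0.03] F bed [-1.7 -0.5  8.5] w 0.32 t 23.75 q [ 0.12  0.76  0.46  1.7  -0.05  1.47]
```

Foot pushed in about 9.6 mm by position, about 10 N. Hold, then lift straight off.

Call:
{"op": "servo_tool", "data": {"moves": [[[0,0,0],[0,0,0],-1],[[0,0,0],[0,0,0],-1],[[0,0,0],[0,0,0],-1],[[0,0,0],[0,0,0],-1],[[0,0,0],[0,0,-0.1],-1],[[0,0,0],[0,0,-0.1],-1],[[0,0,0],[0,0,-0.1],-1],[[0,0,0],[0,0,-0.15],-1]]}}

```text
clock: 24.55
tcp_pos: [0.5871, 0.0553, 0.1067]
eef_rot: [-0.135, 0.606, 0.765, -0.17]
force: [-0.4, -1.2, -3.5]
grip_width: 0.322
gripper_force: 60.4
```

Call:
{"op": "servo_tool", "data": {"moves": [[[0,0,0],[0,0,-0.2],-1],[[0,0,0],[0,0,-0.4],-1],[[0,0,0],[0,0,-0.6],-1],[[0,0,0],[0,0,-0.7],-1],[[0,0,0],[0,0,-0.6],-1],[[0,0,0],[0,0,-0.3],-1],[[0,0,0],[0,0,0],-1],[[0,0,0],[0,0,0],-1]]}}

```text
clock: 25.35
tcp_pos: [0.6217, 0.0633, 0.1823]
eef_rot: [-0.135, 0.606, 0.765, -0.17]
force: [0.8, 0.8, -2.9]
grip_width: 0.323
gripper_force: 60.3
```

```bash
python3 - <<'E'
from sc import *
srep()
# plate still seated? ring centre from wrist
c=r.camera_params("wrist");a=cv2.cvtColor(r.snapshot("wrist"),cv2.COLOR_RGB2GRAY);o,B=bed()
for q in np.radians([0,180,210,270,330]):
    L=[int(a[tuple(np.round(proj("wrist",o+B@[-.026+k*np.cos(q),-.0004+k*np.sin(q),.005],c)).astype(int)[::-1])]) for k in np.arange(.015,.0245,.0005)];print(int(np.degrees(q)),L)
go(np.array([.4678,.2315,.16]),frame(D,np.array([.9848,-.1736,0])),8)
E
```

```text
face in bed (h above plate) [-26.   -0.2  86.4] off-square deg [-0.04 -0.1   0.03] F bed [-2.1 -0.6 -2.2] w 0.323 t 25.35 q [ 0.12  0.84  0.83  2.01 -0.04  1.47]
0 [116, 113, 113, 106, 106, 82, 61, 61, 64, 64, 89, 107, 107, 115, 115, 117, 117, 117, 117, 117]
180 [115, 115, 112, 112, 101, 79, 79, 57, 57, 69, 103, 103, 114, 114, 116, 116, 116, 116, 116, 115]
210 [114, 115, 115, 110, 98, 81, 81, 58, 70, 70, 107, 107, 118, 118, 120, 120, 117, 118, 118, 118]
270 [112, 112, 106, 106, 88, 65, 65, 56, 56, 73, 99, 99, 115, 115, 121, 120, 120, 119, 119, 117]
330 [115, 115, 115, 115, 91, 91, 65, 58, 62, 62, 102, 116, 116, 120, 121, 121, 121, 122, 122, 121]
n 8 turn [-0.387  0.079  0.357] shift [ 0.742 -0.572  0.229] | dist [-0.1537  0.1682 -0.0222] rot deg [-24.79   5.04  22.85]
```

```bash
python3 - <<'E'
from sc import *
go(np.array([.469,.2325,.185]),frame(D,np.array([.9848,-.1736,0])),8)
E
```

```text
n 8 turn [-0.387  0.079  0.357] shift [ 0.743 -0.593  0.126] | dist [-0.1525  0.1692  0.0028] rot deg [-24.79   5.04  22.85]
```

Call:
{"op": "servo_tool", "data": {"moves": [[[-0.387,0.079,0.357],[0.743,-0.593,0.126],-1],[[-0.387,0.079,0.357],[0.743,-0.593,0.126],-1],[[-0.387,0.079,0.357],[0.743,-0.593,0.126],-1],[[-0.387,0.079,0.357],[0.743,-0.593,0.126],-1],[[-0.387,0.079,0.357],[0.743,-0.593,0.126],-1],[[-0.387,0.079,0.357],[0.743,-0.593,0.126],-1],[[-0.387,0.079,0.357],[0.743,-0.593,0.126],-1],[[-0.387,0.079,0.357],[0.743,-0.593,0.126],-1]]}}

```text
clock: 26.2
tcp_pos: [0.4674, 0.2327, 0.1854]
eef_rot: [0.001, 0.767, 0.642, 0.001]
force: [1.2, 0.4, -2.8]
grip_width: 0.32
gripper_force: 60.3
```

```bash
python3 - <<'E'
from sc import *
for _ in range(8): r.snapshot("top")
p,R,s=tcp();print(p,R.as_matrix().round(3)[:,2],s["clock"])
go(np.array([.469,.2325,.065]),frame(D,np.array([.9848,-.1736,0])),7)
E
```

```text
[0.46981906 0.23201712 0.18533923] [ 0. -0. -1.] 26.6
n 7 turn [ 0.     0.    -0.001] shift [ 0.002 -0.004  0.573] | dist [-0.0008  0.0005 -0.1203] rot deg [ 0.02  0.   -0.05]
```

Call:
{"op": "servo_tool", "data": {"moves": [[[0,0,0],[0,0,0.4],-1],[[0,0,0],[0,0,0.7],-1],[[0,0,0],[0,0,0.8],-1],[[0,0,0],[0,0,0.8],-1],[[0,0,0],[0,0,0.7],-1],[[0,0,0],[0,0,0.4],-1],[[0,0,0],[0,0,0.2],-1],[[0,0,0],[0,0,0],-1]]}}

```text
clock: 27.4
tcp_pos: [0.4694, 0.2324, 0.0651]
eef_rot: [0.0, 0.766, 0.643, -0.0]
force: [-1.1, -0.4, -3.5]
grip_width: 0.325
gripper_force: 60.4
```

Call:
{"op": "servo_tool", "data": {"moves": [[[0,0,0],[0,0,0.1],-1],[[0,0,0],[0,0,0.1],-1],[[0,0,0],[0,0,0.1],-1],[[0,0,0],[0,0,0.1],-1],[[0,0,0],[0,0,0.08],-1],[[0,0,0],[0,0,0],-1],[[0,0,0],[0,0,0],-1],[[0,0,0],[0,0,0],-1]]}}

```text
clock: 28.2
tcp_pos: [0.4696, 0.2328, 0.0515]
eef_rot: [0.0, 0.766, 0.643, 0.001]
force: [-0.4, -0.5, -3.0]
grip_width: 0.321
gripper_force: 60.5
```

Call:
{"op": "servo_tool", "data": {"moves": [[[0,0,0],[0,0,0.04],-1],[[0,0,0],[0,0,0.04],-1],[[0,0,0],[0,0,0],-1],[[0,0,0],[0,0,0],-1],[[0,0,0],[0,0,0],-1],[[0,0,0],[0,0,0],-1],[[0,0,0],[0,0,0],-1],[[0,0,0],[0,0,0],-1]]}}

```text
clock: 29.0
tcp_pos: [0.4697, 0.2328, 0.049]
eef_rot: [0.0, 0.766, 0.643, 0.001]
force: [0.2, 1.5, 2.4]
grip_width: 0.323
gripper_force: 61.0
```

Contact in the rest. I'll release and go straight up.

Call:
{"op": "servo_tool", "data": {"moves": [[[0,0,0],[0,0,0],-0.2],[[0,0,0],[0,0,0],0.1],[[0,0,0],[0,0,0],0.3],[[0,0,0],[0,0,0],0.3],[[0,0,0],[0,0,0],0.3],[[0,0,0],[0,0,0],0.3],[[0,0,0],[0,0,-0.2],0.3],[[0,0,0],[0,0,-0.5],0.3]]}}

```text
clock: 29.8
tcp_pos: [0.4687, 0.2324, 0.0695]
eef_rot: [-0.0, 0.766, 0.643, -0.0]
force: [1.8, -0.2, -0.6]
grip_width: 0.647
gripper_force: 0.0
```

Call:
{"op": "servo_tool", "data": {"moves": [[[0,0,0],[0,0,-0.8],0.3],[[0,0,0],[0,0,-0.9],0.3],[[0,0,0],[0,0,-0.9],0.3],[[0,0,0],[0,0,-0.9],0.3],[[0,0,0],[0,0,-0.9],0.3],[[0,0,0],[0,0,-0.9],0.3],[[0,0,0],[0,0,-0.5],0.3],[[0,0,0],[0,0,0],0.3]]}}

```text
clock: 30.6
tcp_pos: [0.4702, 0.2331, 0.2464]
eef_rot: [0.001, 0.766, 0.643, 0.003]
force: [1.1, 0.1, -0.6]
grip_width: 0.652
gripper_force: 0.0
```

```bash
python3 - <<'E'
from sc import *
for _ in range(6): r.snapshot("top")
p,R,s=tcp();print(p,s["force"].round(1),s["grip_width"],s["clock"])
c=r.camera_params("wrist");a=cv2.cvtColor(r.snapshot("wrist"),cv2.COLOR_RGB2GRAY)
b=np.array([.4697,.2328,0]);u,v=proj("wrist",b+[0,0,.107],c).astype(int);print(u,v,"bottom",proj("wrist",b+[.0024,.0138,.037],c))
np.set_printoptions(linewidth=200);print(a[v-32:v+24:3,u-24:u+26:3])
sd=r.snapshot("side");g=cv2.cvtColor(sd,cv2.COLOR_RGB2GRAY);u,v=proj("side",b+[0,0,.107]).astype(int);u2,v2=proj("side",b+[0,0,.037]);print("side",u,v,u2,v2);print(g[v-8:v+50:4,u-21:u+22:3])
E
```

```text
[0.46879686 0.23243536 0.24289505] [-0.1 -0.4  0.8] 0.6523631086912584 30.9
325 215 bottom [325.11089393 183.23934917]
[[ 96  96  94  89 101 128 127 129 115 115 112 108  77  57  57  52  58]
 [ 96  95  96  97  27  22  14  10  14  13  19  16  33  82  53  57  56]
 [ 94  95 100 100  18  12  13  14  16  11  12  12  15  72  60  59  58]
 [ 91  86 112  73  13  18  18  18  12  18  15  10  10  62  64  56  57]
 [ 72  59 117  53  13  10  12  15  19  11  10  20  19  44  72  55  56]
 [ 58  59 118  30  20  21  11  15  12  19  19  26  18  23  71  53  55]
 [ 53  54  66  29  34  33  42  69  81  67  30  16  25  21  68  57  56]
 [ 51  54  60  27  34  90 127 133 132 103  77  48  17  18  57  55  56]
 [ 44  53  55  28  82 130 129 121 114  82  80  79  50  18  54  57  50]
 [ 47  51  51  32  99  81  81  82  78  80  78  80  76  21  53  51  46]
 [ 56  46  49  40  80  78  76  79  78  79  77  78  81  37  49  42  56]
 [112  57  47  43  80  76  78  78  77  77  78  79  77  37  50  53  79]
 [151 137 101  39  80  80  77  77  80  81  79  79  76  29  65  87  90]
 [152 152 143  39  70  79  83  79  78  79  81  80  64  16 
[... 664 characters left out ...]
4  93]
 [107 111 106  60  34  41  40  42  33  32  26  81  94  92  95]
 [106 104 107  72  35  36  37  34  21  33  38  87  96  90  92]
 [104 104 104  71  29  44  36  32  31  38  31  85  97  92  94]
 [109 101 106  73  29  37  27  38  33  33  32  81  96  94  93]
 [110 105  87  43  39  37  41  37  32  32  28  71  96  91  98]
 [ 99  61  60  86  32  40  34  38  30  42  38  53  58  87  97]
 [ 60  60  61  73 132  70  36  32  33  95  90  63  64  70 106]
 [ 84  74  69  63  70 113 127  56 131  93  69  59  71  59  75]
 [ 94  97 101  81  82  77  71  68  71  80  76  55  65  66  59]
 [ 95  96  98  95  67  74  83  88  83  79  59  61  63  67  88]
 [ 86  93  99 100  95  77  73  75  78  91  95  77  78 109  79]]
```

The stamp stands upright in the rest, where predicted in both views, and the gripper is clear. Handing in.

```bash
python3 -c "
from plant import r
print(r.finish_job())"
```

```text
the job is handed in; nothing more can be done
None
```

The plate is seated under the lip, the ring has been stamped, and the stamp is back upright in its rest; the job was handed in at about 31 s, after one missed first grasp of the plate that I redid, and the judge's result isn't known to me.

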